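Empty the scrap tray of failed prints into the shredder's feed hopper

ROBOT

A 6-joint arm with a two-finger parallel gripper is mounted at the origin on the work surface. World frame = base frame: x ahead of the robot, y to its left, z up, the work surface at z = 0. Lengths are in m, angles in rad, forces in N, time in s.
With the tool pointing down it reaches from about 0.25 to 0.725 m from the base axis. Payload 4 kg.
Tool frame: the origin (TCP) lies at the very end of the fingers, on their centre line; the grasp point (between the pads) lies 19 mm behind it; z points along the fingers, y is the line along which they close (so a half turn about z gives the same grasp; the last joint's range is limited). The gripper opens to 85 mm and grips with 20 to 120 N. Pads are 22 mm wide; open, the fingers measure 114 mm over their backs; the gripper's body (76 mm by 85 mm) begins 54 mm behind the grasp point. The pads swing forward as they close: fully open they stand 13 mm farther back than shut.
Start: joints at [-1.125, 0.241, 0.005, 1.335, 0, 1.571], TCP at [0.216, -0.451, 0.231] pointing down, gripper open.
Joint ranges: [-2.72, 2.72], [-1.05, 1.87], [-1.09, 1.28], [-1.99, 2.15], [-1.42, 1.44], [-3.14, 3.14]. Speed limits (rad/s): [2.79, 2.79, 3.14, 3.14, 3.14, 3.14].

INTERFACE

Orientations are given as a unit quaternion [x, y, z, w].
In Python, from workcell import monitor, viewer, job gives the robot as it stands.
- The arm moves only by the tool arm_command, never from a script. Its argument "increments" is a list of rows, each an object of numbers: "dx", "dy", "dz": the shift along the tool's x, y, z in cm; "wx", "wy", "wz": the turn, a rotation vector about the tool's x, y, z in rad; "grip": the finger opening in cm, from 0 to 8.54. In form: [{"dx": .., "dy": .., "dz": .., "wx": .., "wy": .., "wz": .., "grip": ..}, ...]. A call has 1 to 10 rows; each row is the pose to reach, as a shift and turn from the pose commanded when the call began, along the tool's axes at that moment; what a row does not reach only later rows make up. A row lasts 1/10 s, in which the tool goes at most 50 mm and 8.59 degrees, less where a joint would pass 70% of its speed; a pose out of reach is approached as far as the arm can. A call with a gripper value outside its range is refused whole. The fingers move at their own pace and stop on an object; the grip force is fixed at half the most. Time passes only in rows, so rows that repeat a pose let the fingers close. It gives the time, the measured TCP pose, the force, the opening and the grip force at its end, in the units of the state.
- monitor.get_obs(): the state, without advancing time (a new reading comes with each control period).
- viewer.camera(name): name is "scene" or "top" or "wrist"; returns (picture, depth): 480x640x3 uint8, red, green, blue; 480x640 float32, m along the optical axis (not along the pixel's ray), 0 where there is no reading.
- viewer.get_calibration(name): a dict with "fovy" (degrees; the focal length in pixels is half the picture's height over the tangent of half this angle, whatever the lens; pixels are square), "cx", "cy" (the principal point, pixels), "view" (4x4, takes a point from world to camera coordinates). Camera axes: x right, y up, looking along -z (the intrinsics and any distortion apply to the point x, -y, -z); pixel columns grow to the right and rows downward; lengths in m; the calibration is good to about 2 mm. A picture is of the moment at which its call begins: read the wrist's pose just before it. get_calibration takes no time and is no camera call; for the wrist camera it gives the pose at the moment of the call.
- job.job_done(): hands the job in; it is judged then, once.
The state is a dict: "clock": time; "joint_pos": joint angles; "joint_vel": joint speeds; "tau": joint torques, N m; "eef_pos": TCP position; "tool_rot": TCP orientation; "ft_force": force on the tool from outside, world axes, zero at the start; "ft_torque": the same for the moment, N m; "grip_width": finger opening in m; "grasp_force": force on a finger pad.
Only numpy, scipy, OpenCV 4.12 (cv2) and the standard library are available. Lean on these libraries where they do the work, as an engineer would, in place of code of your own. Each camera call takes 0.05 s, during which the arm holds its last target. There are 200 camera calls.

TASK

Gather every failed print from the steel print sheet into the scoop tray, with the two already in it, so that the whole batch lies in the tray at once. Then, with the hopper's clear cover slid fully open to its stop, tip the tray into the feed hopper; the prints go in only from the tray, never held in the fingers over the hopper. Finally stand the empty tray back on its rubber mat and slide the cover fully shut, leaving the spool, the bottle and the glue stick where they are.

Things in the scene. Friction and masses are not known exactly. Their poses are not given: they have to be found in the camera images.
- tray: grey scoop tray, 200 mm long (x) x 140 mm wide (y), about 0.3 kg, open on top. Origin: centre of its underside, z up. Floor 3 mm thick; side walls (y) 3 mm thick, 50 mm high (147 mm wide over their rims); rear wall at x = +98 mm, 55 mm high. The front end (-x) has no wall: the last 40 mm of floor ramp up by 15 degrees to the pouring lip
- tray_grip (a point): point on the tray's black upright block grip, at tray x = +95, y = 0, z = 80 mm, axes as the tray's. The block is 22 mm (x) x 26 mm (y), stands on the rear wall from 46 to 108 mm above the tray's underside, and is fixed to it; pinch it from above, across y or across x
- tray_lip (a point): middle of the tray's pouring lip, at tray x = -100, y = 0, z = 13 mm, axes as the tray's
- mat: black rubber mat 230 (x) x 155 (y) x 3 mm, fixed to the bench, on which the tray stands at the start, tray x along mat x. Origin: centre of its underside
- sheet: bronze-coloured steel print sheet 210 (x) x 250 (y) x 2 mm, fixed flat on the bench, with the loose failed prints on it. Origin: centre of its underside
- hopper: grey sheet-metal feed hopper of the shredder under the bench, fixed, on the robot's left or right. Origin: centre of its base at bench level, z up. Shell 180 (x) x 200 (y) mm outside, 3 mm thick, rim 130 mm above the bench. Two rails for the cover, at y = +-103 mm, 7 mm wide, tops 140 mm above the bench, run from x = -95 to +265 mm
- hopper_mouth (a point): centre of the hopper's mouth at its rim, 130 mm above the bench, axes as the hopper's. The mouth is 174 (x) x 194 (y) mm; inside, the walls slope in to a throat about 108 x 123 mm over two cutter shafts whose tops are 26 mm above the bench
- cover (a joint): clear slide cover of the hopper, travel in m: 0 = closed over the mouth, 0.165 = open to its end stop (mouth free from x = -88 to +75 mm of the hopper). It slides along the hopper's +x, needs about 2 N, and stays where it is left
- cover_grip (a point): middle of the cover's black upright grip block, 18 mm (x) x 60 mm (y) x 32 mm tall, 151 mm above the bench (block from 135 to 167 mm), at hopper x = -70 mm when closed; axes as the hopper's. Pinch it from above across x, or push it
- spool: filament spool lying flat, 160 mm across, 60 mm high, bystander; origin centre of its underside
- cleaner: white plastic bottle, 54 mm across, 120 mm tall, standing, bystander; origin centre of its underside
- glue: white glue stick with a black cap, 28 mm across, 92 mm tall, standing, bystander; origin centre of its underside
- bracket: failed print, plastic, 30 to 45 g, on the print sheet at the start, or absent: L-shaped bracket: foot 48 x 32 x 14 mm with a 16 x 32 mm upright at its -x end, 38 mm high in all; pinch across y (32 mm). Origin: centre of its underside, z up
- hub: failed print, plastic, 30 to 45 g, on the print sheet at the start, or absent: round hub: flange 48 mm across and 10 mm thick, then a 34 mm round boss, 32 mm high in all; pinch the flange (48 mm) or the boss (34 mm), any way round. Origin: centre of its underside, z up
- carriage: failed print, plastic, 30 to 45 g, on the print sheet at the start, or absent: block 46 x 34 x 26 mm with a round boss of 22 mm, 8 mm tall, on top; pinch across y (34 mm). Origin: centre of its underside, z up
- clamp: failed print, plastic, 30 to 45 g, on the print sheet at the start, or absent: U-shaped clamp 44 x 36 mm, base 12 mm thick, two cheeks 10 mm thick to a height of 34 mm; pinch across y (36 mm). Origin: centre of its underside, z up
- foot: failed print, plastic, 30 to 45 g, on the print sheet at the start, or absent: square printer foot: base 36 x 36 x 12 mm with a 26 x 26 mm stub, 28 mm high in all; pinch it either way (26 mm at the stub, 36 mm at the base). Origin: centre of its underside, z up
- guide: failed print, plastic, 30 to 45 g, on the print sheet at the start, or absent: inverted-T guide: base 50 x 30 x 12 mm with a 14 x 30 mm rib across its middle, 34 mm high in all; pinch across y (30 mm). Origin: centre of its underside, z up
- tensioner: failed print, plastic, 30 to 65 g, already in the tray at the start: belt tensioner block 52 x 28 x 24 mm with a 16 x 28 mm step at its +x end, 36 mm high in all; pinch across y (28 mm). Origin: centre of its underside, z up
- corner: failed print, plastic, 30 to 65 g, already in the tray at the start: corner block 44 x 30 x 30 mm; pinch across y (30 mm). Origin: centre of its underside, z up
Mind the look-alikes: they are no part of the job. Leave any red look-alike of the corner alone. Leave any blue look-alike of the hub alone.

How it is judged:
On the way, in this order (a step that is already met when the one before it is completed fails the run):
1. all the failed prints lie in the scoop tray together (x of bracket in the frame of tray between -0.105 and 0.1 m and y of bracket in the frame of tray between -0.07 and 0.07 m and z of bracket in the frame of tray between -0.005 and 0.07 m and x of hub in the frame of tray between -0.105 and 0.1 m and y of hub in the frame of tray between -0.07 and 0.07 m and z of hub in the frame of tray between -0.005 and 0.07 m and x of carriage in the frame of tray between -0.105 and 0.1 m and y of carriage in the frame of tray between -0.07 and 0.07 m and z of carriage in the frame of tray between -0.005 and 0.07 m and x of clamp in the frame of tray between -0.105 and 0.1 m and y of clamp in the frame of tray between -0.07 and 0.07 m and z of clamp in the frame of tray between -0.005 and 0.07 m and x of foot in the frame of tray between -0.105 and 0.1 m and y of foot in the frame of tray between -0.07 and 0.07 m and z of foot in the frame of tray between -0.005 and 0.07 m and x of guide in the frame of tray between -0.105 and 0.1 m and y of guide in the frame of tray between -0.07 and 0.07 m and z of guide in the frame of tray between -0.005 and 0.07 m and x of tensioner in the frame of tray between -0.105 and 0.1 m and y of tensioner in the frame of tray between -0.07 and 0.07 m and z of tensioner in the frame of tray between -0.005 and 0.07 m and x of corner in the frame of tray between -0.105 and 0.1 m and y of corner in the frame of tray between -0.07 and 0.07 m and z of corner in the frame of tray between -0.005 and 0.07 m), for 0.2 s.
2. all the failed prints are inside the hopper while the cover is fully open at its stop (within 10 mm) (x of bracket in the frame of hopper between -0.088 and 0.088 m and y of bracket in the frame of hopper between -0.098 and 0.098 m and z of bracket in the frame of hopper between 0 and 0.118 m and x of hub in the frame of hopper between -0.088 and 0.088 m and y of hub in the frame of hopper between -0.098 and 0.098 m and z of hub in the frame of hopper between 0 and 0.118 m and x of carriage in the frame of hopper between -0.088 and 0.088 m and y of carriage in the frame of hopper between -0.098 and 0.098 m and z of carriage in the frame of hopper between 0 and 0.118 m and x of clamp in the frame of hopper between -0.088 and 0.088 m and y of clamp in the frame of hopper between -0.098 and 0.098 m and z of clamp in the frame of hopper between 0 and 0.118 m and x of foot in the frame of hopper between -0.088 and 0.088 m and y of foot in the frame of hopper between -0.098 and 0.098 m and z of foot in the frame of hopper between 0 and 0.118 m and x of guide in the frame of hopper between -0.088 and 0.088 m and y of guide in the frame of hopper between -0.098 and 0.098 m and z of guide in the frame of hopper between 0 and 0.118 m and x of tensioner in the frame of hopper between -0.088 and 0.088 m and y of tensioner in the frame of hopper between -0.098 and 0.098 m and z of tensioner in the frame of hopper between 0 and 0.118 m and x of corner in the frame of hopper between -0.088 and 0.088 m and y of corner in the frame of hopper between -0.098 and 0.098 m and z of corner in the frame of hopper between 0 and 0.118 m and value of joint cover above 0.155 m), for 0.2 s.
At the end, for the whole second after the job is handed in: Every print is inside the hopper below the rim, the cover is shut within 6 mm, and the tray stands flat, released and at rest on its mat, its centre within 50 mm of the mat's centre (x of bracket in the frame of hopper between -0.088 and 0.088 m and y of bracket in the frame of hopper between -0.098 and 0.098 m and z of bracket in the frame of hopper between 0 and 0.118 m and x of hub in the frame of hopper between -0.088 and 0.088 m and y of hub in the frame of hopper between -0.098 and 0.098 m and z of hub in the frame of hopper between 0 and 0.118 m and x of carriage in the frame of hopper between -0.088 and 0.088 m and y of carriage in the frame of hopper between -0.098 and 0.098 m and z of carriage in the frame of hopper between 0 and 0.118 m and x of clamp in the frame of hopper between -0.088 and 0.088 m and y of clamp in the frame of hopper between -0.098 and 0.098 m and z of clamp in the frame of hopper between 0 and 0.118 m and x of foot in the frame of hopper between -0.088 and 0.088 m and y of foot in the frame of hopper between -0.098 and 0.098 m and z of foot in the frame of hopper between 0 and 0.118 m and x of guide in the frame of hopper between -0.088 and 0.088 m and y of guide in the frame of hopper between -0.098 and 0.098 m and z of guide in the frame of hopper between 0 and 0.118 m and x of tensioner in the frame of hopper between -0.088 and 0.088 m and y of tensioner in the frame of hopper between -0.098 and 0.098 m and z of tensioner in the frame of hopper between 0 and 0.118 m and x of corner in the frame of hopper between -0.088 and 0.088 m and y of corner in the frame of hopper between -0.098 and 0.098 m and z of corner in the frame of hopper between 0 and 0.118 m and value of joint cover below 0.006 m and horizontal distance between tray and mat below 0.05 m and z of tray in the frame of mat below 0.01 m and angle between tray's own z axis and vertical below 0.06 rad and linear speed of tray below 0.02 m/s); the robot touches nothing.
It fails at once if a bystander (spool, bottle or glue stick) is moved by more than 30 mm (distance of any of spool, cleaner, glue from where it was at the start of the episode above 0.03 m).
It fails at once if a print is held or touched by the fingers over the hopper's mouth ((contact force between the fingers and bracket above 0.5 N and horizontal distance between bracket and hopper below 0.095 m) or (contact force between the fingers and hub above 0.5 N and horizontal distance between hub and hopper below 0.095 m) or (contact force between the fingers and carriage above 0.5 N and horizontal distance between carriage and hopper below 0.095 m) or (contact force between the fingers and clamp above 0.5 N and horizontal distance between clamp and hopper below 0.095 m) or (contact force between the fingers and foot above 0.5 N and horizontal distance between foot and hopper below 0.095 m) or (contact force between the fingers and guide above 0.5 N and horizontal distance between guide and hopper below 0.095 m) or (contact force between the fingers and tensioner above 0.5 N and horizontal distance between tensioner and hopper below 0.095 m) or (contact force between the fingers and corner above 0.5 N and horizontal distance between corner and hopper below 0.095 m)).
Of bracket, hub, carriage, clamp, foot, guide only 3 to 5 are there at a start; the rules pass over those that are not, and their reading is None.
At some moment in a run one of bracket, hub, carriage, clamp, foot, guide may be knocked a few centimetres aside while the robot is not near it.
It also fails if it takes over 208 s, if anything falls off the work surface, if the arm or the gripper's body presses on something with over 40 N, if the wrist force passes 120 N, or if a joint passes its speed limit or range.

## Working session

There is one attempt and no reset: what is moved stays moved. The work goes in short steps, Python scripts to look and compute and a tool call to move; the robot and the scene stay as the last step left them, time stands still between calls to the robot, and variables do not carry over. Pictures are saved under pics/ and viewed, at most 14 in all, crops included, and the job is handed in when it is done.

Besides the shell and the picture viewer there is one more tool, called as name([rows], argument=value, ...), one row to a line, values as JSON. arm_command: Moves the arm, as the interface text tells. Its arguments: {"type":"object","properties":{"increments":{"type":"array","items":{"type":"object","properties":{"dx":{"type":"number"},"dy":{"type":"number"},"dz":{"type":"number"},"wx":{"type":"number"},"wy":{"type":"number"},"wz":{"type":"number"},"grip":{"type":"number"}}}}},"required":["increments"]}

```bash
mkdir -p pics; ls
cat > h.py <<'E'
import numpy as np, cv2, sys
from workcell import monitor, viewer, job
def shot(name,fn=None):
    c=viewer.get_calibration(name); p,d=viewer.camera(name)
    if fn:
        cv2.imwrite('pics/'+fn+'.png',p[:,:,::-1]); np.savez('pics/'+fn+'.npz',p=p,d=d,view=c['view'],f=c['fovy'],cx=c['cx'],cy=c['cy'])
    return p,d,c
E
python3 - <<'E'
from h import *
print(monitor.get_obs())
for n in ['top','scene']:
    p,d,c=shot(n,n+'0'); print(n,c)
E
```

```text
pics
{'clock': 0.0, 'joint_pos': array([-1.12500714e+00,  2.41412770e-01,  3.72170762e-03,  1.33521203e+00,
        6.57154254e-06,  1.57079965e+00]), 'joint_vel': array([ 2.12545654e-04,  5.02750211e-04,  2.97945571e-05, -2.74834636e-03,
       -1.39898852e-03, -1.01042615e-03]), 'tau': array([-2.54673350e-04, -3.72319829e+01,  2.52406186e+01,  1.70073321e-02,
       -6.52045969e-05, -7.53587955e-06]), 'eef_pos': array([ 0.21531151, -0.45055833,  0.23041211]), 'tool_rot': array([ 9.75261503e-01,  2.21051784e-01, -2.29651139e-04, -1.02804951e-03]), 'ft_force': array([0.82234207, 0.67170362, 0.14807387]), 'ft_torque': array([-0.03181671, -0.00338637, -0.02766674]), 'grasp_force': 0.0, 'grip_width': 0.08530599235792474}
top {'fovy': 46.477442999992135, 'cx': 319.06389289854184, 'cy': 232.8970052419542, 'view': array([[ 0.00693231, -0.99992391,  0.01020419, -0.02853388],
       [ 0.99137982,  0.0082075 ,  0.13076198, -0.55503392],
       [-0.13083578,  0.00920975,  0.99136128, -1.56797572],
       [ 0.        ,  0.        ,  0.        ,  1.        ]])}
scene {'fovy': 50.800201715218016, 'cx': 322.24983850504617, 'cy': 243.34002207146176, 'view': array([[ 0.82045102,  0.57156158, -0.01332224, -0.42721584],
       [-0.28996943,  0.4360947 ,  0.85190325,  0.04994047],
       [ 0.49272492, -0.69508185,  0.52352972, -1.40646191],
       [ 0.        ,  0.        ,  0.        ,  1.        ]])}
```

View pics/top0.png

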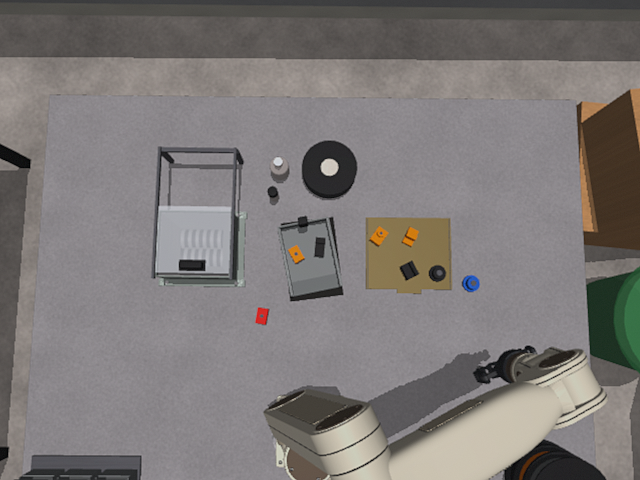

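View pics/scene0.png

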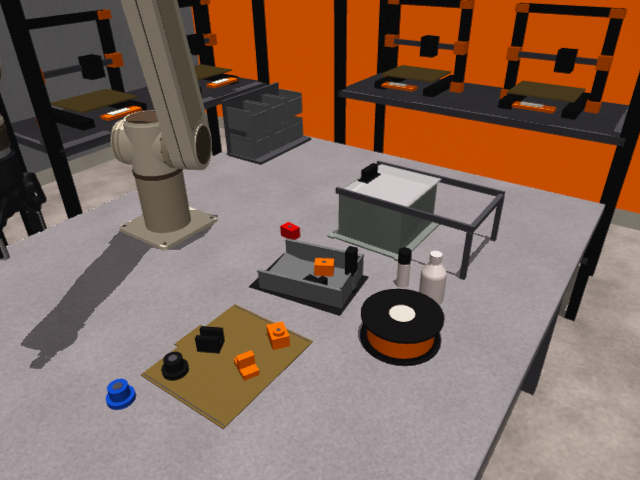

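The top view shows four prints on the sheet: orange at (379,236) and (411,236), black at (409,270) and a black hub at (437,273). The blue hub at (471,284) and the red block at (262,316) are look-alikes. The tray's grip block is at (303,222), its lip faces the robot, and it holds an orange and a black print. The hopper is on the left with its cover grip at (192,265).

```bash
cat >> h.py <<'E'
def load(fn): return dict(np.load('pics/'+fn+'.npz'))
def back(s,u,v,z=None):
    """pixel -> world, using depth (z None) or plane height z"""
    f=240/np.tan(np.radians(float(s['f']))/2); V=s['view']; R=V[:3,:3]; t=V[:3,3]
    u=np.asarray(u,float); v=np.asarray(v,float)
    r=np.stack([(u-s['cx'])/f,-(v-s['cy'])/f,-np.ones_like(u)],-1)
    o=-R.T@t; w=r@R
    if z is None: k=s['d'][v.astype(int),u.astype(int)]
    else: k=(z-o[2])/w[...,2]
    return o+w*np.asarray(k)[...,None]
def proj(s,P):
    f=240/np.tan(np.radians(float(s['f']))/2); q=s['view'][:3,:3]@np.asarray(P)+s['view'][:3,3]
    return s['cx']+f*q[0]/-q[2], s['cy']-f*q[1]/-q[2]
E
python3 - <<'E'
from h import *
s=load('top0')
for n,u,v in [('bench',350,330),('bench2',100,150),('sheet',390,255),('sheetTL',366,219),('sheetTR',450,219),('sheetBL',366,289),('sheetBR',450,290),('orL',379,236),('orR',411,236),('blk',409,270),('hub',437,273),('trgrip',303,221),('covgrip',192,265),('hopFL',160,279),('hopFR',236,279),('rail',157,149),('railR',239,149),('spool',330,167),('bottle',279,161),('glue',272,191),('blue',471,283),('red',262,315),('trfl',310,270),('tor',297,254),('tbl',320,243)]:
    print(n,back(s,u,v).round(3))
im=cv2.imread('pics/top0.png')[140:310,140:480]
cv2.imwrite('pics/top0c.png',cv2.resize(im,None,fx=2.35,fy=2.35,interpolation=cv2.INTER_CUBIC))
E
```

```text
bench [ 0.28  -0.115  0.004]
bench2 [ 0.804  0.631 -0.001]
sheet [ 0.497 -0.233 -0.001]
sheetTL [ 0.602 -0.163  0.001]
sheetTR [ 0.605 -0.412 -0.003]
sheetBL [ 0.397 -0.162  0.003]
sheetBR [ 0.396 -0.406 -0.001]
orL [ 0.548 -0.197  0.031]
orR [ 0.548 -0.289  0.036]
blk [ 0.452 -0.285  0.016]
hub [ 0.443 -0.363  0.028]
trgrip [0.577 0.021 0.115]
covgrip [0.451 0.308 0.167]
hopFL [0.421 0.434 0.003]
hopFR [0.423 0.215 0.006]
rail [0.808 0.46  0.004]
railR [ 0.812  0.217 -0.003]
spool [ 0.744 -0.054  0.058]
bottle [0.742 0.088 0.126]
glue [0.665 0.109 0.092]
blue [ 0.415 -0.457  0.039]
red [0.321 0.135 0.034]
trfl [0.451 0.001 0.   ]
tor [0.494 0.038 0.037]
tbl [ 0.526 -0.027  0.034]
```

arm_command([
  {"dz": -5},
  {"dz": -10},
])

```text
validation failed for argument at $.in...
```

```bash
cat >> h.py <<'E'
from scipy.spatial.transform import Rotation as Ro
def down(yaw): # tool down, tool x at world angle yaw (deg)
    return Ro.from_euler('z',yaw,degrees=True)*Ro.from_euler('x',180,degrees=True)
def move(p,yaw=0,rot=None,o=None):
    """increments in cm/rad from measured pose (p_now) to p; prints for the call"""
    o=o or monitor.get_obs(); R=Ro.from_quat(o['tool_rot']); T=rot if rot is not None else down(yaw)
    d=R.inv().apply(np.asarray(p)-o['eef_pos'])*100; w=(R.inv()*T).as_rotvec()
    print('d',d.round(2),'w',w.round(3)); return d,w
E
python3 - <<'E'
from h import *
c=viewer.get_calibration('wrist'); o=monitor.get_obs(); R=Ro.from_quat(o['tool_rot'])
V=c['view']; print(c['fovy'],c['cx'],c['cy']); print('cam in tool',R.inv().apply(-V[:3,:3].T@V[:3,3]-o['eef_pos']), 'cam axes(rows) in tool',(V[:3,:3]@R.as_matrix()).round(3))
move([0.46,-0.285,0.36],0); print(R.as_euler('xyz',degrees=True),o['clock'])
E
```

```text
58.074566845898126 325.31860019863956 240.51963778487186
cam in tool [ 0.07675004  0.00072959 -0.14294525] cam axes(rows) in tool [[ 0.     1.    -0.001]
 [ 0.954 -0.     0.3  ]
 [ 0.3   -0.001 -0.954]]
d [ 29.22  -4.42 -12.94] w [-0.002  0.     0.446]
[-1.79888609e+02  1.31059842e-03  2.55407035e+01] 0.1
```

View pics/top0c.png

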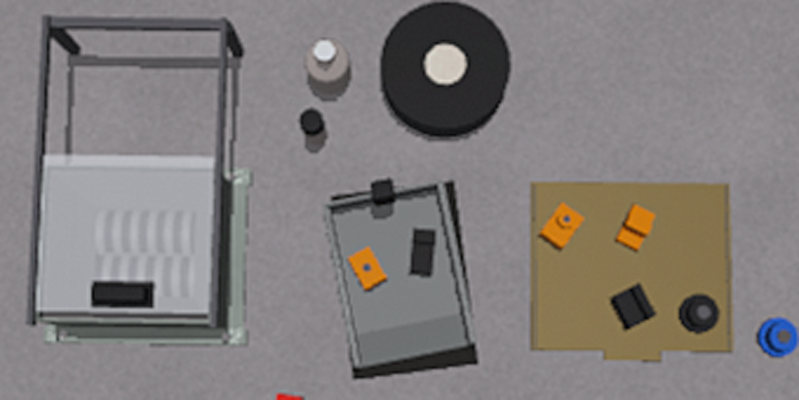

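arm_command([
  {"dx": 0, "dy": 0, "dz": -5, "wx": 0, "wy": 0, "wz": 0, "grip": 8.5},
  {"dx": 0, "dy": 0, "dz": -10, "wx": 0, "wy": 0, "wz": 0, "grip": 8.5},
])

```text
clock: 0.3
eef_pos: [0.2146, -0.4491, 0.3296]
tool_rot: [0.975, 0.221, -0.001, -0.004]
ft_force: [1.6, -1.3, 0.8]
grip_width: 0.0851
grasp_force: 0.0
```

Run:
```python
from h import *
move([0.54,-0.16,0.26],0)
```

```text
d [ 41.82 -12.     7.06] w [-0.008  0.002  0.446]
```

arm_command([
  {"dx": 41.8, "dy": -12, "dz": 7, "wx": -0.008, "wy": 0.002, "wz": 0.446, "grip": 8.5},
  {"dx": 41.8, "dy": -12, "dz": 7, "wx": -0.008, "wy": 0.002, "wz": 0.446, "grip": 8.5},
  {"dx": 41.8, "dy": -12, "dz": 7, "wx": -0.008, "wy": 0.002, "wz": 0.446, "grip": 8.5},
  {"dx": 41.8, "dy": -12, "dz": 7, "wx": -0.008, "wy": 0.002, "wz": 0.446, "grip": 8.5},
  {"dx": 41.8, "dy": -12, "dz": 7, "wx": -0.008, "wy": 0.002, "wz": 0.446, "grip": 8.5},
  {"dx": 41.8, "dy": -12, "dz": 7, "wx": -0.008, "wy": 0.002, "wz": 0.446, "grip": 8.5},
  {"dx": 41.8, "dy": -12, "dz": 7, "wx": -0.008, "wy": 0.002, "wz": 0.446, "grip": 8.5},
  {"dx": 41.8, "dy": -12, "dz": 7, "wx": -0.008, "wy": 0.002, "wz": 0.446, "grip": 8.5},
  {"dx": 41.8, "dy": -12, "dz": 7, "wx": -0.008, "wy": 0.002, "wz": 0.446, "grip": 8.5},
  {"dx": 41.8, "dy": -12, "dz": 7, "wx": -0.008, "wy": 0.002, "wz": 0.446, "grip": 8.5},
])

```text
clock: 1.3
eef_pos: [0.5434, -0.1585, 0.2588]
tool_rot: [1.0, 0.003, 0.001, 0.003]
ft_force: [-0.5, -0.2, -0.0]
grip_width: 0.0852
grasp_force: 0.0
```

Run:
```python
from h import *
o=monitor.get_obs(); print(o['eef_pos'],Ro.from_quat(o['tool_rot']).as_euler('xyz',degrees=True))
shot('wrist','w1')
s=load('w1'); print([proj(s,q) for q in ([.497,-.285,.002],[.5,.01,.0])])
im=cv2.imread('pics/w1.png'); cv2.imwrite('pics/w1b.png',cv2.resize(im,(800,600),interpolation=cv2.INTER_CUBIC))
```

```text
[ 0.54340105 -0.15851027  0.25876329] [ 1.79706494e+02 -7.94119275e-02  3.37607693e-01]
[(np.float64(452.9846199042217), np.float64(239.1497728593412)), (np.float64(148.3255084666633), np.float64(234.35013705344372))]
```

View pics/w1b.png

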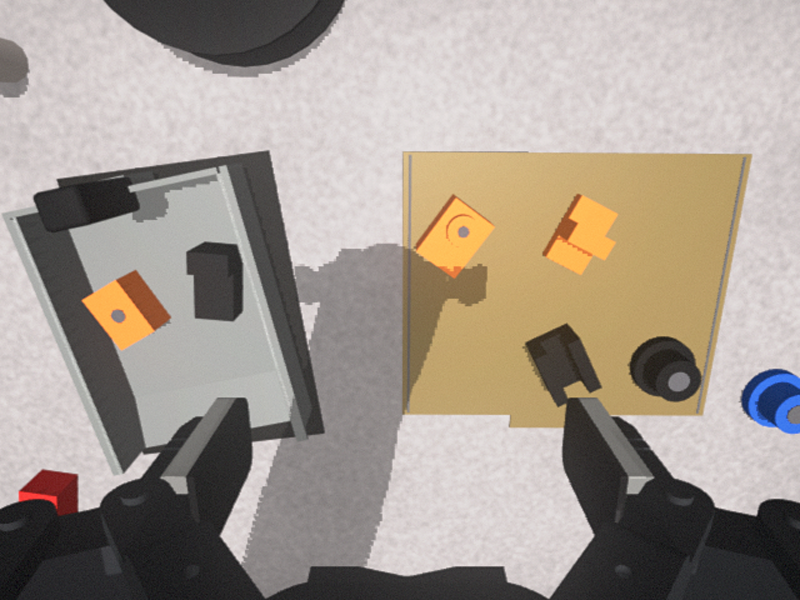

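The wrist view (800x600) shows the carriage at (455,235), a guide or bracket at (580,235), the clamp at (563,365) and the hub at (665,368). The blue hub is off the sheet at (778,400) and the red block is off the tray at (50,490). The corner (125,310) and tensioner (215,280) are in the tray.

```bash
cat >> h.py <<'E'
def cloud(s):
    v,u=np.mgrid[0:480,0:640]; P=back(s,u,v); P[s['d']<=0]=np.nan; return P
def blobs(s,x0,x1,y0,y1,z0,z1,minp=150):
    P=cloud(s); m=(P[...,0]>x0)&(P[...,0]<x1)&(P[...,1]>y0)&(P[...,1]<y1)&(P[...,2]>z0)&(P[...,2]<z1)
    m=cv2.morphologyEx(m.astype(np.uint8),cv2.MORPH_OPEN,np.ones((3,3)))
    n,l,st,ce=cv2.connectedComponentsWithStats(m)
    for i in range(1,n):
        if st[i,4]<minp: continue
        Q=P[l==i]; r=cv2.minAreaRect((Q[:,:2]*1000).astype(np.float32))
        print('px',ce[i].round(),'n',st[i,4],'rect c',np.round(r[0],1),'size',np.round(r[1],1),'ang',round(r[2],1),'z95',np.percentile(Q[:,2],[5,50,97]).round(4),'rgb',s['p'][l==i].mean(0).round())
E
python3 - <<'E'
from h import *
s=load('w1')
P=cloud(s)
for q in [(440,150),(350,200),(150,250),(400,320)]: print(q,P[q[1],q[0]].round(4))
print('sheet low');blobs(s,.38,.62,-.43,-.16,.008,.06)
print('sheet top');blobs(s,.38,.62,-.43,-.16,.024,.06,60)
print('tray in');blobs(s,.42,.57,-.05,.07,.018,.045,80)
print('tray all');blobs(s,.36,.66,-.13,.13,.02,.12,80)
a=s['p'][130:340,310:580]; cv2.imwrite('pics/w1c.png',cv2.resize(a[:,:,::-1],None,fx=2.8,fy=2.8,interpolation=cv2.INTER_CUBIC))
E
```

```text
(440, 150) [ 0.582  -0.265   0.0023]
(350, 200) [ 0.5409 -0.1824  0.0291]
(150, 250) [0.4856 0.0083 0.0047]
(400, 320) [ 0.4102 -0.2384  0.003 ]
sheet low
px [363. 189.] n 2198 rect c [ 548.8 -194.5] size [34.7 46.1] ang 54.4 z95 [0.0201 0.0286 0.0374] rgb [244. 179.  89.]
px [466. 188.] n 2090 rect c [ 549.2 -287.3] size [31.3 50. ] ang 64.0 z95 [0.0128 0.015  0.0374] rgb [243. 172.  80.]
px [450. 291.] n 2025 rect c [ 450.2 -281. ] size [46.1 36.1] ang 27.4 z95 [0.0131 0.0315 0.0376] rgb [66. 58. 50.]
px [533. 296.] n 2100 rect c [ 445.5 -361.6] size [41.2 47.6] ang 54.8 z95 [0.0114 0.0294 0.036 ] rgb [59. 56. 52.]
sheet top
px [364. 190.] n 2050 rect c [ 548.8 -194.6] size [34.6 46.1] ang 54.3 z95 [0.0272 0.0287 0.0375] rgb [249. 185.  91.]
px [471. 192.] n 629 rect c [ 549.1 -287.2] size [31.3 14. ] ang 64.0 z95 [0.0303 0.0364 0.0379] rgb [244. 174.  80.]
px [466. 290.] n 590 rect c [ 456.5 -292.3] size [45.4 10.2] ang 27.3 z95 [0.0278 0.0363 0.0378] rgb [67. 59. 51.]
px [440. 301.] n 534 rect c [ 444.3 -269.4] size [45.1 10. ] ang 27.4 z95 [0.0289 0.0364 0.0378] rgb [67. 60. 53.]
px [540. 302.] n 1166 rect c [ 443.6 -364.2] size [34.5 33.6] ang 48.3 z95 [0.0271 0.0346 0.0363] rgb [66. 63. 61.]
tray in
px [172. 225.] n 2203 rect c [514.9 -23.1] size [29.  52.6] ang 85.4 z95 [0.0223 0.0307 0.0432] rgb [64. 61. 60.]
px [ 99. 249.] n 2120 rect c [493.8  44.4] size [44.  32.3] ang 29.8 z95 [0.022  0.0359 0.0375] rgb [222. 151.  76.]
px [ 83. 302.] n 902 rect c [443.7  65. ] size [48.4  3. ] ang 11.9 z95 [0.0199 0.0321 0.0439] rgb [75. 72. 70.]
tray all
px [206. 231.] n 3679 rect c [497.3 -48.2] size [200.9  41.8] ang 12.1 z95 [0.0227 0.0529 0.0583] rgb [141. 141. 139.]
px [ 70. 241.] n 11985 rect c [493.   67.7] size [ 97.1 225.3] ang 76.0 z95 [0.024  0.046  0.1113] rgb [112.  99.  85.]
px [171. 225.] n 2131 rect c [514.9 -23.1] size [29.  52.6] ang 85.4 z95 [0.0247 0.0307 0.0432] rgb [64. 61. 61.]
```

View pics/w1c.png

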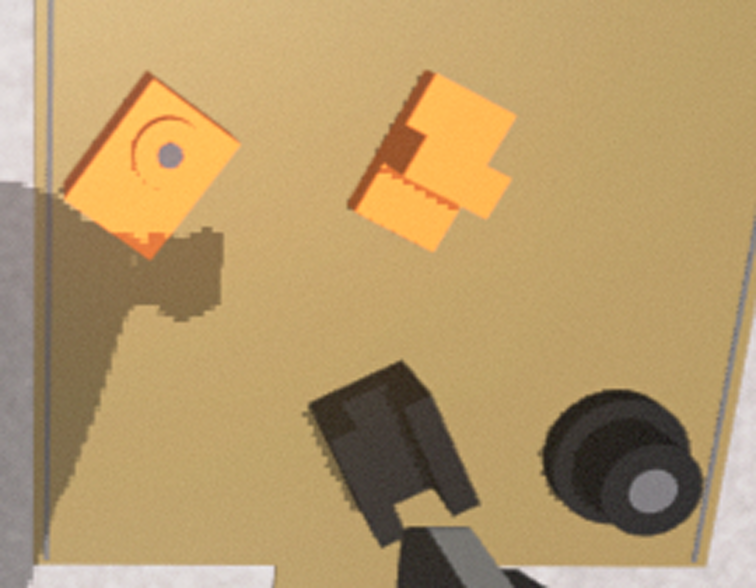

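It is the guide, since its rib is across the middle; all four sheet prints match the stated sizes and heights. Next I measure the tray, cover and hopper poses.

Run:
```python
from h import *
s=load('w1'); t=load('top0')
print('grip w');blobs(s,.54,.62,-.02,.08,.085,.13,20)
print('grip top');blobs(t,.54,.62,-.02,.08,.085,.14,5)
print('rims w');blobs(s,.36,.64,-.13,.13,.05,.0565,30)
print('rims top');blobs(t,.36,.64,-.13,.13,.04,.062,10)
print('cover grip');blobs(t,.40,.50,.2,.42,.155,.18,5)
print('cover/rails');blobs(t,.36,.9,.1,.55,.125,.15,50)
# mat: dark pixels low
P=cloud(s); g=s['p'].max(-1)
m=(g<75)&(P[...,2]<.008)&(P[...,0]>.33)&(P[...,0]<.66)&(P[...,1]>-.13)&(P[...,1]<.14)
Q=P[m];r=cv2.minAreaRect((Q[:,:2]*1000).astype(np.float32)); print('mat',r,len(Q))
o=monitor.get_obs(); print(o['joint_pos'].round(3))
move([.5488,-.1945,.1],-35.6); move([.5488,-.1945,.006],-35.6)
```

```text
grip w
px [ 58. 165.] n 1846 rect c [579.4  24.6] size [22.  26.9] ang 11.9 z95 [0.09   0.1102 0.1122] rgb [46. 45. 45.]
grip top
px [303. 220.] n 85 rect c [581.8  21.6] size [22.2 25.7] ang 8.9 z95 [0.0928 0.1112 0.1163] rgb [45. 44. 45.]
rims w
px [209. 241.] n 2337 rect c [500.6 -64.1] size [200.7   9. ] ang 11.9 z95 [0.0517 0.0532 0.0547] rgb [167. 168. 165.]
px [ 51. 275.] n 2420 rect c [469.7  74.3] size [196.3  10.5] ang 12.1 z95 [0.0509 0.053  0.0544] rgb [157. 157. 155.]
rims top
px [328. 222.] n 24 rect c [585.5 -50.4] size [21.8  7.7] ang 10.5 z95 [0.048  0.0532 0.0576] rgb [114. 116. 117.]
px [281. 239.] n 81 rect c [534.4  83.8] size [76.2  8.5] ang 11.2 z95 [0.0482 0.0535 0.0598] rgb [115. 117. 118.]
px [333. 242.] n 89 rect c [527.7 -62.7] size [82.1  8.5] ang 11.9 z95 [0.0473 0.0533 0.0591] rgb [115. 117. 118.]
px [318. 238.] n 12 rect c [538.3 -21.3] size [9.  5.8] ang 0.3 z95 [0.0412 0.0443 0.0486] rgb [52. 52. 52.]
px [285. 258.] n 28 rect c [480.8  72.7] size [23.3  7.8] ang 7.7 z95 [0.0488 0.0539 0.0603] rgb [124. 126. 127.]
px [338. 266.] n 56 rect c [458.  -77
[... 571 characters left out ...]
] n 257 rect c [714.9 395.1] size [ 50.2 127.2] ang 89.4 z95 [0.1278 0.1369 0.1441] rgb [76. 76. 80.]
px [200. 149.] n 230 rect c [772.2 304.5] size [122.1  14.4] ang 89.2 z95 [0.1272 0.1334 0.1399] rgb [88. 87. 92.]
px [233. 166.] n 202 rect c [714.9 208.5] size [135.3  34.9] ang 13.2 z95 [0.1282 0.1388 0.1454] rgb [82. 81. 86.]
px [193. 238.] n 5335 rect c [533.5 313.3] size [216.6 228.2] ang 89.7 z95 [0.1304 0.1363 0.1433] rgb [153. 154. 159.]
mat ((482.4779357910156, 0.13704681396484375), (229.38357543945312, 156.7459259033203), 7.714899063110352) 3675
[-0.283  0.363  0.245  1.451 -0.005  2.854]
d [ 0.57  3.43 15.92] w [ 0.005 -0.003  0.626]
d [ 0.56  3.38 25.32] w [ 0.005 -0.003  0.626]
```

arm_command([
  {"dx": 0.5, "dy": 3.4, "dz": 10, "wx": 0.005, "wy": -0.003, "wz": -2.515, "grip": 6},
  {"dx": 0.5, "dy": 3.4, "dz": 10, "wx": 0.005, "wy": -0.003, "wz": -2.515, "grip": 6},
  {"dx": 0.5, "dy": 3.4, "dz": 10, "wx": 0.005, "wy": -0.003, "wz": -2.515, "grip": 6},
  {"dx": 0.5, "dy": 3.4, "dz": 10, "wx": 0.005, "wy": -0.003, "wz": -2.515, "grip": 6},
  {"dx": 0.5, "dy": 3.4, "dz": 10, "wx": 0.005, "wy": -0.003, "wz": -2.515, "grip": 6},
  {"dx": 0.5, "dy": 3.4, "dz": 10, "wx": 0.005, "wy": -0.003, "wz": -2.515, "grip": 6},
  {"dx": 0.5, "dy": 3.4, "dz": 10, "wx": 0.005, "wy": -0.003, "wz": -2.515, "grip": 6},
  {"dx": 0.5, "dy": 3.4, "dz": 10, "wx": 0.005, "wy": -0.003, "wz": -2.515, "grip": 6},
  {"dx": 0.5, "dy": 3.4, "dz": 10, "wx": 0.005, "wy": -0.003, "wz": -2.515, "grip": 6},
  {"dx": 0.5, "dy": 3.4, "dz": 10, "wx": 0.005, "wy": -0.003, "wz": -2.515, "grip": 6},
])

```text
clock: 2.35
eef_pos: [0.5451, -0.1987, 0.1618]
tool_rot: [0.73, 0.683, -0.002, 0.002]
ft_force: [0.1, 0.6, 0.2]
grip_width: 0.06
grasp_force: 0.0
```

Run:
```python
from h import *
shot('top','t2'); s=load('t2'); blobs(s,.38,.62,-.43,-.16,.008,.06,30)
move([.5488,-.1945,.06],144.4)
```

```text
px [374. 235.] n 49 rect c [ 553.  -184.2] size [12.2 32.8] ang 63.8 z95 [0.019  0.0291 0.0361] rgb [136.  71.  18.]
px [438. 272.] n 203 rect c [ 445.6 -367.5] size [44.  45.7] ang 2.2 z95 [0.0099 0.0306 0.0411] rgb [47. 45. 46.]
d [ 0.5   0.33 10.17] w [-0.003  0.006 -1.012]
```

arm_command([
  {"dx": 0.5, "dy": 0.33, "dz": 10, "wx": -0.003, "wy": 0.006, "wz": -1.012, "grip": 6},
  {"dx": 0.5, "dy": 0.33, "dz": 10, "wx": -0.003, "wy": 0.006, "wz": -1.012, "grip": 6},
  {"dx": 0.5, "dy": 0.33, "dz": 10, "wx": -0.003, "wy": 0.006, "wz": -1.012, "grip": 6},
  {"dx": 0.5, "dy": 0.33, "dz": 10, "wx": -0.003, "wy": 0.006, "wz": -1.012, "grip": 6},
  {"dx": 0.5, "dy": 0.33, "dz": 10, "wx": -0.003, "wy": 0.006, "wz": -1.012, "grip": 6},
  {"dx": 0.5, "dy": 0.33, "dz": 10, "wx": -0.003, "wy": 0.006, "wz": -1.012, "grip": 6},
  {"dx": 0.5, "dy": 0.33, "dz": 10, "wx": -0.003, "wy": 0.006, "wz": -1.012, "grip": 6},
  {"dx": 0.5, "dy": 0.33, "dz": 10, "wx": -0.003, "wy": 0.006, "wz": -1.012, "grip": 6},
  {"dx": 0.5, "dy": 0.33, "dz": 13, "wx": -0.003, "wy": 0.006, "wz": -1.012, "grip": 6},
  {"dx": 0.5, "dy": 0.33, "dz": 15.3, "wx": -0.003, "wy": 0.006, "wz": -1.012, "grip": 6},
])

```text
clock: 3.4
eef_pos: [0.55, -0.1945, 0.0085]
tool_rot: [0.312, 0.95, -0.0, 0.001]
ft_force: [-0.5, 0.2, -0.5]
grip_width: 0.06
grasp_force: 0.0
```

Run:
```python
from h import *
move([.5488,-.1945,.006],144.4)
```

```text
d [ 0.1  -0.08  0.25] w [ 0.001  0.002 -0.014]
```

Close, then lift.

arm_command([
  {"dx": 0.1, "dy": -0.1, "dz": 0.2, "wx": 0, "wy": 0, "wz": -0.014, "grip": 6},
  {"dx": 0.1, "dy": -0.1, "dz": 0.2, "wx": 0, "wy": 0, "wz": -0.014, "grip": 2},
  {"dx": 0.1, "dy": -0.1, "dz": 0.2, "wx": 0, "wy": 0, "wz": -0.014, "grip": 2},
  {"dx": 0.1, "dy": -0.1, "dz": 0.2, "wx": 0, "wy": 0, "wz": -0.014, "grip": 2},
  {"dx": 0.1, "dy": -0.1, "dz": 0.2, "wx": 0, "wy": 0, "wz": -0.014, "grip": 2},
  {"dx": 0.1, "dy": -0.1, "dz": 0.2, "wx": 0, "wy": 0, "wz": -0.014, "grip": 2},
  {"dx": 0.1, "dy": -0.1, "dz": -4, "wx": 0, "wy": 0, "wz": -0.014, "grip": 2},
  {"dx": 0.1, "dy": -0.1, "dz": -8, "wx": 0, "wy": 0, "wz": -0.014, "grip": 2},
  {"dx": 0.1, "dy": -0.1, "dz": -12, "wx": 0, "wy": 0, "wz": -0.014, "grip": 2},
  {"dx": 0.1, "dy": -0.1, "dz": -12, "wx": 0, "wy": 0, "wz": -0.014, "grip": 2},
])

```text
clock: 4.4
eef_pos: [0.5528, -0.1951, 0.1354]
tool_rot: [0.303, 0.953, -0.0, 0.007]
ft_force: [1.2, -0.6, 0.4]
grip_width: 0.0326
grasp_force: 60.3
```

```bash
cat >> h.py <<'E'
O=np.array([.486,.005]); A=np.radians(12.)
def tr(tx,ty,z): c,s_=np.cos(A),np.sin(A); return np.array([O[0]+tx*c-ty*s_,O[1]+tx*s_+ty*c,z])
E
python3 - <<'E'
from h import *
print(tr(-.042,.033,.1)); move(tr(-.042,.033,.1),102)
s0=monitor.get_obs(); print(s0['eef_pos'])
E
```

```text
[0.43805671 0.02854658 0.1       ]
d [22.33 11.62  3.3 ] w [0.009 0.011 0.746]
[ 0.55275978 -0.19514879  0.13537423]
```

arm_command([
  {"dx": 22.3, "dy": 11.6, "dz": 2, "wx": 0.009, "wy": 0.011, "wz": 0.746, "grip": 2},
  {"dx": 22.3, "dy": 11.6, "dz": 2, "wx": 0.009, "wy": 0.011, "wz": 0.746, "grip": 2},
  {"dx": 22.3, "dy": 11.6, "dz": 2, "wx": 0.009, "wy": 0.011, "wz": 0.746, "grip": 2},
  {"dx": 22.3, "dy": 11.6, "dz": 2, "wx": 0.009, "wy": 0.011, "wz": 0.746, "grip": 2},
  {"dx": 22.3, "dy": 11.6, "dz": 2, "wx": 0.009, "wy": 0.011, "wz": 0.746, "grip": 2},
  {"dx": 22.3, "dy": 11.6, "dz": 2, "wx": 0.009, "wy": 0.011, "wz": 0.746, "grip": 2},
  {"dx": 22.3, "dy": 11.6, "dz": 4, "wx": 0.009, "wy": 0.011, "wz": 0.746, "grip": 2},
  {"dx": 22.3, "dy": 11.6, "dz": 6, "wx": 0.009, "wy": 0.011, "wz": 0.746, "grip": 2},
  {"dx": 22.3, "dy": 11.6, "dz": 6, "wx": 0.009, "wy": 0.011, "wz": 0.746, "grip": 2},
])

```text
clock: 5.3
eef_pos: [0.4308, 0.0299, 0.0661]
tool_rot: [0.629, 0.777, -0.004, -0.008]
ft_force: [-1.0, -0.0, -1.2]
grip_width: 0.0327
grasp_force: 60.3
```

Run:
```python
from h import *
shot('top','t3'); s=load('t3'); blobs(s,.38,.64,-.45,-.14,.008,.06,30)
o=monitor.get_obs(); print(o['eef_pos'],o['grasp_force'],o['clock']); move(tr(-.042,.033,.018),102)
```

```text
px [411. 236.] n 175 rect c [ 552.8 -291.6] size [30.3 53.1] ang 65.3 z95 [0.0097 0.0181 0.041 ] rgb [183. 109.  19.]
px [409. 270.] n 211 rect c [ 453.5 -284.1] size [45.3 37.7] ang 26.5 z95 [0.01   0.0315 0.0428] rgb [42. 40. 39.]
px [438. 272.] n 189 rect c [ 445.6 -367.9] size [44.5 44.2] ang 86.4 z95 [0.0096 0.0322 0.0411] rgb [47. 46. 47.]
[0.43190207 0.02975038 0.06731019] 60.277966260910034 5.35
d [-0.28  0.65  4.92] w [-0.015 -0.007 -0.   ]
```

arm_command([
  {"dx": -0.3, "dy": 0.6, "dz": 2.5, "wx": -0.015, "wy": -0.007, "wz": 0, "grip": 2},
  {"dx": -0.3, "dy": 0.6, "dz": 4.9, "wx": -0.015, "wy": -0.007, "wz": 0, "grip": 2},
  {"dx": -0.3, "dy": 0.6, "dz": 4.9, "wx": -0.015, "wy": -0.007, "wz": 0, "grip": 2},
  {"dx": -0.3, "dy": 0.6, "dz": 4.9, "wx": -0.015, "wy": -0.007, "wz": 0, "grip": 4.8},
  {"dx": -0.3, "dy": 0.6, "dz": 4.9, "wx": -0.015, "wy": -0.007, "wz": 0, "grip": 4.8},
  {"dx": -0.3, "dy": 0.6, "dz": 4.5, "wx": -0.015, "wy": -0.007, "wz": 0, "grip": 4.8},
  {"dx": -0.3, "dy": 0.6, "dz": 1, "wx": -0.015, "wy": -0.007, "wz": 0, "grip": 4.8},
  {"dx": -0.3, "dy": 0.6, "dz": -4, "wx": -0.015, "wy": -0.007, "wz": 0, "grip": 6},
  {"dx": -0.3, "dy": 0.6, "dz": -8, "wx": -0.015, "wy": -0.007, "wz": 0, "grip": 6},
])

```text
clock: 6.25
eef_pos: [0.4417, 0.0277, 0.1518]
tool_rot: [0.63, 0.777, 0.002, 0.002]
ft_force: [0.3, 0.0, 0.5]
grip_width: 0.0602
grasp_force: 0.0
```

Run:
```python
from h import *
move([.549,-.2873,.1],154)
```

```text
d [-33.04   3.93   5.23] w [ 0.006  0.004 -0.908]
```

arm_command([
  {"dx": -33, "dy": 3.9, "dz": 1, "wx": 0.006, "wy": 0.004, "wz": -0.908, "grip": 6},
  {"dx": -33, "dy": 3.9, "dz": 1, "wx": 0.006, "wy": 0.004, "wz": -0.908, "grip": 6},
  {"dx": -33, "dy": 3.9, "dz": 1, "wx": 0.006, "wy": 0.004, "wz": -0.908, "grip": 6},
  {"dx": -33, "dy": 3.9, "dz": 1, "wx": 0.006, "wy": 0.004, "wz": -0.908, "grip": 6},
  {"dx": -33, "dy": 3.9, "dz": 1, "wx": 0.006, "wy": 0.004, "wz": -0.908, "grip": 6},
  {"dx": -33, "dy": 3.9, "dz": 1, "wx": 0.006, "wy": 0.004, "wz": -0.908, "grip": 6},
  {"dx": -33, "dy": 3.9, "dz": 1, "wx": 0.006, "wy": 0.004, "wz": -0.908, "grip": 6},
  {"dx": -33, "dy": 3.9, "dz": 5, "wx": 0.006, "wy": 0.004, "wz": -0.908, "grip": 6},
  {"dx": -33, "dy": 3.9, "dz": 5, "wx": 0.006, "wy": 0.004, "wz": -0.908, "grip": 6},
  {"dx": -33, "dy": 3.9, "dz": 5, "wx": 0.006, "wy": 0.004, "wz": -0.908, "grip": 6},
])

```text
clock: 7.25
eef_pos: [0.5469, -0.2865, 0.0986]
tool_rot: [0.225, 0.974, 0.0, -0.003]
ft_force: [0.3, -0.0, 0.8]
grip_width: 0.0598
grasp_force: 0.0
```

Run:
```python
from h import *
shot('wrist','w2'); s=load('w2'); blobs(s,.48,.62,-.45,-.14,.008,.06,100)
move([.549,-.2873,.006],154)
```

```text
px [328. 251.] n 4898 rect c [ 549.4 -286.9] size [30. 51.] ang 64.1 z95 [0.0133 0.0152 0.037 ] rgb [227. 134.  64.]
d [-0.16 -0.01  9.39] w [-0.001 -0.003  0.   ]
```

arm_command([
  {"dx": -0.2, "dy": 0, "dz": 5, "wx": 0, "wy": 0, "wz": 0, "grip": 6},
  {"dx": -0.2, "dy": 0, "dz": 9.3, "wx": 0, "wy": 0, "wz": 0, "grip": 6},
  {"dx": -0.2, "dy": 0, "dz": 9.3, "wx": 0, "wy": 0, "wz": 0, "grip": 6},
  {"dx": -0.2, "dy": 0, "dz": 9.3, "wx": 0, "wy": 0, "wz": 0, "grip": 2},
  {"dx": -0.2, "dy": 0, "dz": 9.3, "wx": 0, "wy": 0, "wz": 0, "grip": 2},
  {"dx": -0.2, "dy": 0, "dz": 9.3, "wx": 0, "wy": 0, "wz": 0, "grip": 2},
  {"dx": -0.2, "dy": 0, "dz": 9.3, "wx": 0, "wy": 0, "wz": 0, "grip": 2},
  {"dx": -0.2, "dy": 0, "dz": 9.3, "wx": 0, "wy": 0, "wz": 0, "grip": 2},
  {"dx": -0.2, "dy": 0, "dz": 4, "wx": 0, "wy": 0, "wz": 0, "grip": 2},
  {"dx": -0.2, "dy": 0, "dz": -1, "wx": 0, "wy": 0, "wz": 0, "grip": 2},
])

```text
clock: 8.3
eef_pos: [0.5488, -0.2874, 0.1066]
tool_rot: [0.225, 0.974, -0.0, -0.003]
ft_force: [1.6, -0.9, -0.2]
grip_width: 0.029
grasp_force: 59.3
```

Run:
```python
from h import *
move(tr(-.042,-.033,.1),102)
```

```text
d [19.74 18.35  0.74] w [-0.004 -0.004  0.908]
```

arm_command([
  {"dx": 19.7, "dy": 18.3, "dz": -2, "wx": -0.004, "wy": -0.004, "wz": 0.908, "grip": 2},
  {"dx": 19.7, "dy": 18.3, "dz": -2, "wx": -0.004, "wy": -0.004, "wz": 0.908, "grip": 2},
  {"dx": 19.7, "dy": 18.3, "dz": -2, "wx": -0.004, "wy": -0.004, "wz": 0.908, "grip": 2},
  {"dx": 19.7, "dy": 18.3, "dz": -2, "wx": -0.004, "wy": -0.004, "wz": 0.908, "grip": 2},
  {"dx": 19.7, "dy": 18.3, "dz": -2, "wx": -0.004, "wy": -0.004, "wz": 0.908, "grip": 2},
  {"dx": 19.7, "dy": 18.3, "dz": -2, "wx": -0.004, "wy": -0.004, "wz": 0.908, "grip": 2},
  {"dx": 19.7, "dy": 18.3, "dz": -1, "wx": -0.004, "wy": -0.004, "wz": 0.908, "grip": 2},
  {"dx": 19.7, "dy": 18.3, "dz": 2, "wx": -0.004, "wy": -0.004, "wz": 0.908, "grip": 2},
  {"dx": 19.7, "dy": 18.3, "dz": 4, "wx": -0.004, "wy": -0.004, "wz": 0.908, "grip": 2},
  {"dx": 19.7, "dy": 18.3, "dz": 4, "wx": -0.004, "wy": -0.004, "wz": 0.908, "grip": 2},
])

```text
clock: 9.3
eef_pos: [0.4511, -0.0375, 0.0643]
tool_rot: [0.629, 0.777, -0.001, -0.0]
ft_force: [-0.1, -0.3, -0.7]
grip_width: 0.0287
grasp_force: 59.4
```

Run:
```python
from h import *
shot('top','t4'); s=load('t4'); blobs(s,.38,.64,-.45,-.14,.008,.06,30)
o=monitor.get_obs(); print(o['eef_pos'],o['grasp_force'],o['clock']); move(tr(-.042,-.033,.018),102)
```

```text
px [410. 270.] n 213 rect c [ 451.4 -285.2] size [45.1 37.4] ang 26.8 z95 [0.012  0.0326 0.0421] rgb [42. 40. 39.]
px [438. 272.] n 204 rect c [ 445.6 -367.2] size [43.7 45.4] ang 0.8 z95 [0.0101 0.0307 0.0406] rgb [47. 46. 46.]
[ 0.45226752 -0.03759188  0.06559927] 59.368034675717354 9.35
d [ 0.17 -0.02  4.76] w [ 0.     0.001 -0.001]
```

arm_command([
  {"dx": 0.1, "dy": 0, "dz": 2.5, "wx": 0, "wy": 0, "wz": 0, "grip": 2},
  {"dx": 0.1, "dy": 0, "dz": 4.6, "wx": 0, "wy": 0, "wz": 0, "grip": 2},
  {"dx": 0.1, "dy": 0, "dz": 4.6, "wx": 0, "wy": 0, "wz": 0, "grip": 2},
  {"dx": 0.1, "dy": 0, "dz": 4.6, "wx": 0, "wy": 0, "wz": 0, "grip": 4.4},
  {"dx": 0.1, "dy": 0, "dz": 4.6, "wx": 0, "wy": 0, "wz": 0, "grip": 4.4},
  {"dx": 0.1, "dy": 0, "dz": 4, "wx": 0, "wy": 0, "wz": 0, "grip": 4.4},
  {"dx": 0.1, "dy": 0, "dz": 0.5, "wx": 0, "wy": 0, "wz": 0, "grip": 4.4},
  {"dx": 0.1, "dy": 0, "dz": -4, "wx": 0, "wy": 0, "wz": 0, "grip": 6},
  {"dx": 0.1, "dy": 0, "dz": -6, "wx": 0, "wy": 0, "wz": 0, "grip": 6},
])

```text
clock: 10.25
eef_pos: [0.4549, -0.0363, 0.1309]
tool_rot: [0.629, 0.777, 0.002, 0.004]
ft_force: [0.3, -0.1, -0.6]
grip_width: 0.0602
grasp_force: 0.0
```

Run:
```python
from h import *
move([.4502,-.281,.1],27.4)
```

```text
d [-23.83  -5.57   3.12] w [ 0.01  -0.003  1.302]
```

arm_command([
  {"dx": -23.8, "dy": -5.6, "dz": 0, "wx": 0.01, "wy": -0.003, "wz": 1.302, "grip": 6},
  {"dx": -23.8, "dy": -5.6, "dz": 0, "wx": 0.01, "wy": -0.003, "wz": 1.302, "grip": 6},
  {"dx": -23.8, "dy": -5.6, "dz": 0, "wx": 0.01, "wy": -0.003, "wz": 1.302, "grip": 6},
  {"dx": -23.8, "dy": -5.6, "dz": 3, "wx": 0.01, "wy": -0.003, "wz": 1.302, "grip": 6},
  {"dx": -23.8, "dy": -5.6, "dz": 3, "wx": 0.01, "wy": -0.003, "wz": 1.302, "grip": 6},
  {"dx": -23.8, "dy": -5.6, "dz": 3, "wx": 0.01, "wy": -0.003, "wz": 1.302, "grip": 6},
  {"dx": -23.8, "dy": -5.6, "dz": 3, "wx": 0.01, "wy": -0.003, "wz": 1.302, "grip": 6},
  {"dx": -23.8, "dy": -5.6, "dz": 3, "wx": 0.01, "wy": -0.003, "wz": 1.302, "grip": 6},
  {"dx": -23.8, "dy": -5.6, "dz": 3, "wx": 0.01, "wy": -0.003, "wz": 1.302, "grip": 6},
  {"dx": -23.8, "dy": -5.6, "dz": 3, "wx": 0.01, "wy": -0.003, "wz": 1.302, "grip": 6},
])

```text
clock: 11.25
eef_pos: [0.4475, -0.2809, 0.0974]
tool_rot: [0.972, 0.237, -0.003, -0.001]
ft_force: [0.2, -0.6, 0.1]
grip_width: 0.06
grasp_force: 0.0
```

Run:
```python
from h import *
shot('wrist','w3'); s=load('w3'); blobs(s,.38,.62,-.45,-.14,.008,.06,100)
move([.4502,-.281,.006],27.4)
```

```text
px [326. 248.] n 6322 rect c [ 450.1 -280.7] size [45.1 36.1] ang 27.5 z95 [0.0135 0.0354 0.0374] rgb [58. 52. 44.]
px [456. 308.] n 3466 rect c [ 450.  -362.3] size [34.2 48.2] ang 17.2 z95 [0.011  0.0219 0.0355] rgb [67. 62. 56.]
d [0.28 0.17 9.12] w [-0.003  0.005  0.002]
```

arm_command([
  {"dx": 0.2, "dy": 0.2, "dz": 5, "wx": 0, "wy": 0, "wz": 0, "grip": 6},
  {"dx": 0.2, "dy": 0.2, "dz": 9.1, "wx": 0, "wy": 0, "wz": 0, "grip": 6},
  {"dx": 0.2, "dy": 0.2, "dz": 9.1, "wx": 0, "wy": 0, "wz": 0, "grip": 6},
  {"dx": 0.2, "dy": 0.2, "dz": 9.1, "wx": 0, "wy": 0, "wz": 0, "grip": 2},
  {"dx": 0.2, "dy": 0.2, "dz": 9.1, "wx": 0, "wy": 0, "wz": 0, "grip": 2},
  {"dx": 0.2, "dy": 0.2, "dz": 9.1, "wx": 0, "wy": 0, "wz": 0, "grip": 2},
  {"dx": 0.2, "dy": 0.2, "dz": 9.1, "wx": 0, "wy": 0, "wz": 0, "grip": 2},
  {"dx": 0.2, "dy": 0.2, "dz": 9.1, "wx": 0, "wy": 0, "wz": 0, "grip": 2},
  {"dx": 0.2, "dy": 0.2, "dz": 4, "wx": 0, "wy": 0, "wz": 0, "grip": 2},
  {"dx": 0.2, "dy": 0.2, "dz": -1, "wx": 0, "wy": 0, "wz": 0, "grip": 2},
])

```text
clock: 12.3
eef_pos: [0.4485, -0.2805, 0.1052]
tool_rot: [0.972, 0.237, -0.005, -0.003]
ft_force: [1.9, -0.4, 0.0]
grip_width: 0.0352
grasp_force: 60.0
```

Run:
```python
from h import *
move(tr(-.082,-.03,.1),13)
```

```text
d [  7.77 -22.9    0.63] w [-0.006  0.009  0.251]
```

arm_command([
  {"dx": 7.8, "dy": -22.9, "dz": -2, "wx": -0.006, "wy": 0.009, "wz": 0.251, "grip": 2},
  {"dx": 7.8, "dy": -22.9, "dz": -2, "wx": -0.006, "wy": 0.009, "wz": 0.251, "grip": 2},
  {"dx": 7.8, "dy": -22.9, "dz": -2, "wx": -0.006, "wy": 0.009, "wz": 0.251, "grip": 2},
  {"dx": 7.8, "dy": -22.9, "dz": -2, "wx": -0.006, "wy": 0.009, "wz": 0.251, "grip": 2},
  {"dx": 7.8, "dy": -22.9, "dz": -2, "wx": -0.006, "wy": 0.009, "wz": 0.251, "grip": 2},
  {"dx": 7.8, "dy": -22.9, "dz": 0, "wx": -0.006, "wy": 0.009, "wz": 0.251, "grip": 2},
  {"dx": 7.8, "dy": -22.9, "dz": 3, "wx": -0.006, "wy": 0.009, "wz": 0.251, "grip": 2},
  {"dx": 7.8, "dy": -22.9, "dz": 3, "wx": -0.006, "wy": 0.009, "wz": 0.251, "grip": 2},
])

```text
clock: 13.1
eef_pos: [0.4107, -0.0413, 0.0735]
tool_rot: [0.993, 0.114, -0.001, 0.001]
ft_force: [-0.9, 0.5, 0.3]
grip_width: 0.0351
grasp_force: 60.1
```

Run:
```python
from h import *
shot('top','t5'); s=load('t5'); blobs(s,.38,.64,-.45,-.14,.008,.06,30)
o=monitor.get_obs(); print(o['eef_pos'],o['grasp_force'],o['clock']); move(tr(-.082,-.03,.026),13)
P=cloud(s);print('tray');blobs(s,.40,.5,-.06,.07,.018,.045,10)
```

```text
px [438. 273.] n 187 rect c [ 445.2 -368.1] size [43.4 44.3] ang 83.7 z95 [0.0104 0.031  0.0408] rgb [47. 46. 47.]
[ 0.41191476 -0.04173123  0.07490616] 60.116411754861474 13.15
d [ 0.02 -0.04  4.89] w [0.001 0.001 0.001]
tray
px [297. 254.] n 60 rect c [492.4  38.3] size [15.1 28.7] ang 0.6 z95 [0.0318 0.0366 0.0431] rgb [189. 119.  32.]
px [301. 272.] n 152 rect c [441.1  24.8] size [34.8 41.4] ang 7.9 z95 [0.0267 0.0342 0.043 ] rgb [193. 120.  32.]
```

arm_command([
  {"dx": 0, "dy": 0, "dz": 2.5, "wx": 0, "wy": 0, "wz": 0, "grip": 2},
  {"dx": 0, "dy": 0, "dz": 4.7, "wx": 0, "wy": 0, "wz": 0, "grip": 2},
  {"dx": 0, "dy": 0, "dz": 4.7, "wx": 0, "wy": 0, "wz": 0, "grip": 2},
  {"dx": 0, "dy": 0, "dz": 4.7, "wx": 0, "wy": 0, "wz": 0, "grip": 4.8},
  {"dx": 0, "dy": 0, "dz": 4.7, "wx": 0, "wy": 0, "wz": 0, "grip": 4.8},
  {"dx": 0, "dy": 0, "dz": 4, "wx": 0, "wy": 0, "wz": 0, "grip": 4.8},
  {"dx": 0, "dy": 0, "dz": 0.5, "wx": 0, "wy": 0, "wz": 0, "grip": 4.8},
  {"dx": 0, "dy": 0, "dz": -4, "wx": 0, "wy": 0, "wz": 0, "grip": 6},
  {"dx": 0, "dy": 0, "dz": -5, "wx": 0, "wy": 0, "wz": 0, "grip": 6},
])

```text
clock: 14.05
eef_pos: [0.4169, -0.0426, 0.1307]
tool_rot: [0.994, 0.113, 0.006, 0.002]
ft_force: [2.0, -0.4, 0.0]
grip_width: 0.0601
grasp_force: 0.0
```

Run:
```python
from h import *
move([.444,-.364,.1],13)
```

```text
d [-4.61 31.91  3.21] w [ 0.006 -0.011 -0.   ]
```

arm_command([
  {"dx": -4.6, "dy": 31.9, "dz": 0, "wx": 0.006, "wy": -0.011, "wz": 0, "grip": 6},
  {"dx": -4.6, "dy": 31.9, "dz": 0, "wx": 0.006, "wy": -0.011, "wz": 0, "grip": 6},
  {"dx": -4.6, "dy": 31.9, "dz": 0, "wx": 0.006, "wy": -0.011, "wz": 0, "grip": 6},
  {"dx": -4.6, "dy": 31.9, "dz": 3, "wx": 0.006, "wy": -0.011, "wz": 0, "grip": 6},
  {"dx": -4.6, "dy": 31.9, "dz": 3, "wx": 0.006, "wy": -0.011, "wz": 0, "grip": 6},
  {"dx": -4.6, "dy": 31.9, "dz": 3, "wx": 0.006, "wy": -0.011, "wz": 0, "grip": 6},
  {"dx": -4.6, "dy": 31.9, "dz": 3, "wx": 0.006, "wy": -0.011, "wz": 0, "grip": 6},
  {"dx": -4.6, "dy": 31.9, "dz": 3, "wx": 0.006, "wy": -0.011, "wz": 0, "grip": 6},
])

```text
clock: 14.85
eef_pos: [0.4399, -0.3669, 0.0954]
tool_rot: [0.994, 0.111, -0.005, -0.001]
ft_force: [-0.5, 0.1, 0.1]
grip_width: 0.0599
grasp_force: 0.0
```

Run:
```python
from h import *
shot('wrist','w4'); s=load('w4'); blobs(s,.38,.62,-.45,-.14,.008,.06,100);blobs(s,.38,.62,-.45,-.14,.027,.06,100)
move([.444,-.364,.013],13)
```

```text
px [321. 242.] n 5961 rect c [ 446.6 -363.8] size [41.5 47.5] ang 12.3 z95 [0.0116 0.0338 0.0356] rgb [61. 56. 50.]
px [454. 309.] n 969 rect c [ 423.7 -444.2] size [11.5 23.4] ang 88.7 z95 [0.0094 0.0119 0.0329] rgb [ 64.  99. 181.]
px [321. 254.] n 3584 rect c [ 443.3 -364.6] size [34.  33.7] ang 50.7 z95 [0.0328 0.0345 0.0358] rgb [59. 55. 50.]
px [464. 323.] n 174 rect c [ 421.6 -447.4] size [ 4.8 10.6] ang 89.7 z95 [0.0275 0.0318 0.0336] rgb [ 62. 101. 189.]
d [0.5  0.06 8.25] w [-0.004  0.009 -0.003]
```

arm_command([
  {"dx": 0.4, "dy": 0.1, "dz": 5, "wx": 0, "wy": 0.009, "wz": 0, "grip": 6},
  {"dx": 0.4, "dy": 0.1, "dz": 8.2, "wx": 0, "wy": 0.009, "wz": 0, "grip": 6},
  {"dx": 0.4, "dy": 0.1, "dz": 8.2, "wx": 0, "wy": 0.009, "wz": 0, "grip": 6},
  {"dx": 0.4, "dy": 0.1, "dz": 8.2, "wx": 0, "wy": 0.009, "wz": 0, "grip": 2},
  {"dx": 0.4, "dy": 0.1, "dz": 8.2, "wx": 0, "wy": 0.009, "wz": 0, "grip": 2},
  {"dx": 0.4, "dy": 0.1, "dz": 8.2, "wx": 0, "wy": 0.009, "wz": 0, "grip": 2},
  {"dx": 0.4, "dy": 0.1, "dz": 8.2, "wx": 0, "wy": 0.009, "wz": 0, "grip": 2},
  {"dx": 0.4, "dy": 0.1, "dz": 8.2, "wx": 0, "wy": 0.009, "wz": 0, "grip": 2},
  {"dx": 0.4, "dy": 0.1, "dz": 4, "wx": 0, "wy": 0.009, "wz": 0, "grip": 2},
  {"dx": 0.4, "dy": 0.1, "dz": -1, "wx": 0, "wy": 0.009, "wz": 0, "grip": 2},
])

```text
clock: 15.9
eef_pos: [0.4431, -0.3621, 0.1055]
tool_rot: [0.994, 0.113, -0.002, -0.004]
ft_force: [1.8, -1.4, 0.1]
grip_width: 0.0322
grasp_force: 59.6
```

Run:
```python
from h import *
move(tr(-.078,.03,.12),13)
```

```text
d [  4.68 -37.95  -1.17] w [-0.007  0.003 -0.   ]
```

arm_command([
  {"dx": 4.7, "dy": -38, "dz": -3, "wx": -0.007, "wy": 0.003, "wz": 0, "grip": 2},
  {"dx": 4.7, "dy": -38, "dz": -3, "wx": -0.007, "wy": 0.003, "wz": 0, "grip": 2},
  {"dx": 4.7, "dy": -38, "dz": -3, "wx": -0.007, "wy": 0.003, "wz": 0, "grip": 2},
  {"dx": 4.7, "dy": -38, "dz": -3, "wx": -0.007, "wy": 0.003, "wz": 0, "grip": 2},
  {"dx": 4.7, "dy": -38, "dz": -3, "wx": -0.007, "wy": 0.003, "wz": 0, "grip": 2},
  {"dx": 4.7, "dy": -38, "dz": -3, "wx": -0.007, "wy": 0.003, "wz": 0, "grip": 2},
  {"dx": 4.7, "dy": -38, "dz": -3, "wx": -0.007, "wy": 0.003, "wz": 0, "grip": 2},
  {"dx": 4.7, "dy": -38, "dz": -3, "wx": -0.007, "wy": 0.003, "wz": 0, "grip": 2},
  {"dx": 4.7, "dy": -38, "dz": -1, "wx": -0.007, "wy": 0.003, "wz": 0, "grip": 2},
  {"dx": 4.7, "dy": -38, "dz": -1, "wx": -0.007, "wy": 0.003, "wz": 0, "grip": 2},
])

```text
clock: 16.9
eef_pos: [0.4037, 0.0185, 0.1169]
tool_rot: [0.993, 0.115, 0.001, 0.002]
ft_force: [-1.3, -0.3, 0.1]
grip_width: 0.032
grasp_force: 59.7
```

Run:
```python
from h import *
shot('wrist','w5'); s=load('w5')
o=monitor.get_obs(); print(o['eef_pos'],o['grasp_force'],o['clock']); move(tr(-.078,.03,.033),13)
im=cv2.imread('pics/w5.png'); cv2.imwrite('pics/w5b.png',cv2.resize(im,(800,600)))
```

```text
[0.40417371 0.01775751 0.11750007] 59.72656309604645 16.95
d [-0.08 -0.08  8.45] w [ 0.004 -0.002  0.001]
```

View pics/w5b.png

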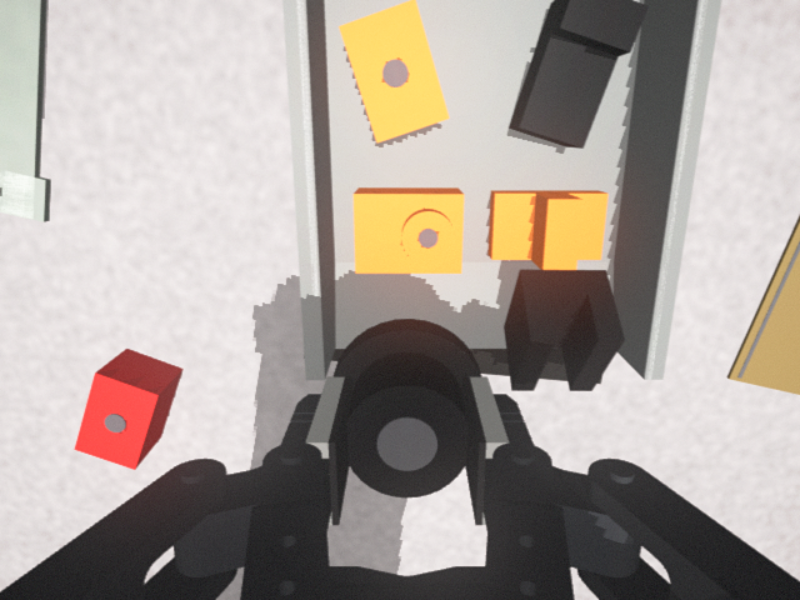

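The picture shows corner, tensioner, carriage, guide and clamp lying in the tray, and the hub held at (405,420). I lower the hub onto the ramp.

arm_command([
  {"dx": -0.7, "dy": 0, "dz": 4, "wx": 0, "wy": 0, "wz": 0, "grip": 2},
  {"dx": -0.7, "dy": 0, "dz": 7, "wx": 0, "wy": 0, "wz": 0, "grip": 2},
  {"dx": -0.7, "dy": 0, "dz": 8.4, "wx": 0, "wy": 0, "wz": 0, "grip": 2},
  {"dx": -0.7, "dy": 0, "dz": 8.4, "wx": 0, "wy": 0, "wz": 0, "grip": 2},
  {"dx": -0.7, "dy": 0, "dz": 8.4, "wx": 0, "wy": 0, "wz": 0, "grip": 4.8},
  {"dx": -0.7, "dy": 0, "dz": 8.4, "wx": 0, "wy": 0, "wz": 0, "grip": 4.8},
  {"dx": -0.7, "dy": 0, "dz": 8, "wx": 0, "wy": 0, "wz": 0, "grip": 4.8},
  {"dx": -0.7, "dy": 0, "dz": 4, "wx": 0, "wy": 0, "wz": 0, "grip": 4.8},
  {"dx": -0.7, "dy": 0, "dz": 0, "wx": 0, "wy": 0, "wz": 0, "grip": 6},
  {"dx": -0.7, "dy": 0, "dz": -4, "wx": 0, "wy": 0, "wz": 0, "grip": 6},
])

```text
clock: 17.95
eef_pos: [0.3978, 0.0161, 0.1598]
tool_rot: [0.994, 0.113, 0.002, 0.001]
ft_force: [1.2, 0.0, -0.6]
grip_width: 0.0599
grasp_force: 0.0
```

Run:
```python
from h import *
shot('wrist','w6'); s=load('w6'); shot('top','t6')
blobs(load('t6'),.38,.62,-.43,-.16,.008,.06,15)
blobs(s,.36,.56,-.07,.07,.02,.048,100)
o=monitor.get_obs(); print(o['eef_pos'],o['clock'],o['joint_pos'].round(2)); move([.4536-.0035,.3165,.23],90)
```

```text
px [437.  50.] n 5340 rect c [515.4 -24. ] size [28.6 52.5] ang 85.9 z95 [0.0286 0.0309 0.0433] rgb [67. 64. 63.]
px [493.  78.] n 2716 rect c [507.6 -59.9] size [91.4  1.8] ang 12.8 z95 [0.022  0.0348 0.0469] rgb [73. 71. 70.]
px [314.  53.] n 4408 rect c [498.6  44.6] size [44.2 30.1] ang 30.9 z95 [0.0351 0.0363 0.0378] rgb [248. 198. 104.]
px [266. 168.] n 970 rect c [424.3  58.5] size [102.5   0.6] ang 12.9 z95 [0.0219 0.035  0.047 ] rgb [94. 84. 81.]
px [323. 163.] n 4130 rect c [438.5  25.5] size [33.9 46.1] ang 13.0 z95 [0.0312 0.0327 0.0413] rgb [249. 192.  96.]
px [420. 186.] n 2624 rect c [426.8 -42.8] size [84.5 36.3] ang 12.6 z95 [0.0255 0.0406 0.047 ] rgb [170. 121.  71.]
px [326. 227.] n 3234 rect c [397.7  14.1] size [44.2 44.3] ang 57.4 z95 [0.0222 0.0421 0.0471] rgb [88. 72. 69.]
px [432. 236.] n 1018 rect c [408.2 -53.4] size [47.7 14. ] ang 27.2 z95 [0.0272 0.0409 0.0472] rgb [63. 50. 47.]
[0.4023439  0.01631806 0.16372551] 18.05 [ 0.04  0.08 -0.37  1.1  -0.    2.96]
d [ 11.51 -28.14  -6.59] w [ 0.015 -0.01  -1.344]
```

arm_command([
  {"dx": 11.5, "dy": -28.1, "dz": -8, "wx": 0.015, "wy": -0.01, "wz": -1.344, "grip": 6},
  {"dx": 11.5, "dy": -28.1, "dz": -8, "wx": 0.015, "wy": -0.01, "wz": -1.344, "grip": 6},
  {"dx": 11.5, "dy": -28.1, "dz": -8, "wx": 0.015, "wy": -0.01, "wz": -1.344, "grip": 6},
  {"dx": 11.5, "dy": -28.1, "dz": -8, "wx": 0.015, "wy": -0.01, "wz": -1.344, "grip": 6},
  {"dx": 11.5, "dy": -28.1, "dz": -8, "wx": 0.015, "wy": -0.01, "wz": -1.344, "grip": 6},
  {"dx": 11.5, "dy": -28.1, "dz": -8, "wx": 0.015, "wy": -0.01, "wz": -1.344, "grip": 6},
  {"dx": 11.5, "dy": -28.1, "dz": -8, "wx": 0.015, "wy": -0.01, "wz": -1.344, "grip": 6},
  {"dx": 11.5, "dy": -28.1, "dz": -8, "wx": 0.015, "wy": -0.01, "wz": -1.344, "grip": 6},
  {"dx": 11.5, "dy": -28.1, "dz": -8, "wx": 0.015, "wy": -0.01, "wz": -1.344, "grip": 6},
  {"dx": 11.5, "dy": -28.1, "dz": -8, "wx": 0.015, "wy": -0.01, "wz": -1.344, "grip": 6},
])

```text
clock: 19.05
eef_pos: [0.4462, 0.3161, 0.2367]
tool_rot: [0.707, 0.707, -0.005, -0.004]
ft_force: [0.6, 0.9, 0.5]
grip_width: 0.0598
grasp_force: 0.0
```

Run:
```python
from h import *
shot('wrist','w7'); s=load('w7')
blobs(s,.38,.6,.15,.5,.15,.19,60); 
print('plate/rails');blobs(s,.36,.8,.1,.5,.128,.143,200)
o=monitor.get_obs(); print(o['eef_pos'],o['clock'],o['joint_pos'].round(2)); move([.450,.3165,.142],90)
im=cv2.imread('pics/w7.png'); cv2.imwrite('pics/w7b.png',im)
```

```text
px [337. 247.] n 3837 rect c [451.7 318. ] size [60.1 17.9] ang 89.9 z95 [0.1641 0.1671 0.1684] rgb [55. 54. 54.]
plate/rails
px [460. 200.] n 104775 rect c [535.4 316.5] size [215.4 239.3] ang 89.7 z95 [0.1349 0.1364 0.1404] rgb [202. 201. 201.]
[0.44627225 0.31587294 0.23678149] 19.1 [0.61 0.34 0.16 1.4  0.01 2.19]
d [0.08 0.49 9.47] w [-0.013  0.001 -0.003]
```

View pics/w7b.png

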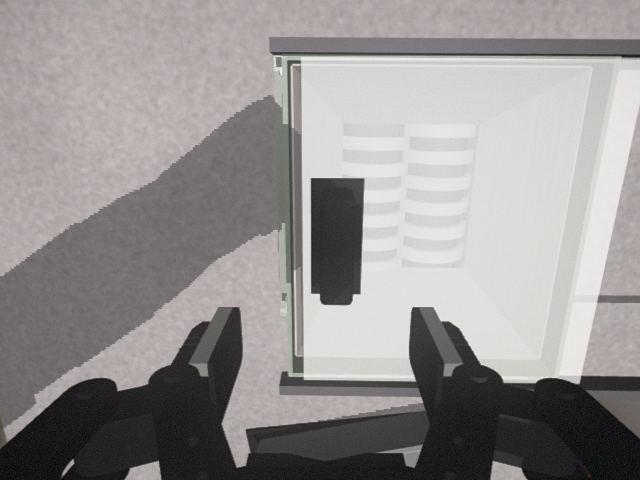

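The cover grip is at pixel (337,247), world (0.452, 0.318), top at 0.167 as stated. I pinch it across x.

arm_command([
  {"dx": 0.2, "dy": 0.6, "dz": 5, "wx": -0.013, "wy": 0, "wz": 0, "grip": 6},
  {"dx": 0.2, "dy": 0.6, "dz": 8, "wx": -0.013, "wy": 0, "wz": 0, "grip": 6},
  {"dx": 0.2, "dy": 0.6, "dz": 9.2, "wx": -0.013, "wy": 0, "wz": 0, "grip": 6},
  {"dx": 0.2, "dy": 0.6, "dz": 9.2, "wx": -0.013, "wy": 0, "wz": 0, "grip": 1},
  {"dx": 0.2, "dy": 0.6, "dz": 9.2, "wx": -0.013, "wy": 0, "wz": 0, "grip": 1},
  {"dx": 0.2, "dy": 0.6, "dz": 9.2, "wx": -0.013, "wy": 0, "wz": 0, "grip": 1},
  {"dx": 0.2, "dy": 0.6, "dz": 9.2, "wx": -0.013, "wy": 0, "wz": 0, "grip": 1},
  {"dx": 0.2, "dy": 0.6, "dz": 9.2, "wx": -0.013, "wy": 0, "wz": 0, "grip": 1},
  {"dx": 0.2, "dy": 0.6, "dz": 9.2, "wx": -0.013, "wy": 0, "wz": 0, "grip": 1},
])

```text
clock: 20.0
eef_pos: [0.4526, 0.3185, 0.1472]
tool_rot: [0.707, 0.707, 0.002, 0.001]
ft_force: [-0.2, -0.5, 6.4]
grip_width: 0.0166
grasp_force: 61.4
```

Run:
```python
from h import *
o=monitor.get_obs(); print(o['ft_force'],o['eef_pos']);move([.4517+.167,.318,.145],90)
```

```text
[-0.20374735 -0.47316685  6.42824408] [0.45263702 0.31852885 0.14718114]
d [-0.04 16.61  0.29] w [ 0.004 -0.001 -0.001]
```

arm_command([
  {"dx": 0, "dy": 2, "dz": 0, "wx": 0, "wy": 0, "wz": 0, "grip": 1},
  {"dx": 0, "dy": 4, "dz": 0, "wx": 0, "wy": 0, "wz": 0, "grip": 1},
  {"dx": 0, "dy": 6, "dz": 0, "wx": 0, "wy": 0, "wz": 0, "grip": 1},
  {"dx": 0, "dy": 8, "dz": 0, "wx": 0, "wy": 0, "wz": 0, "grip": 1},
  {"dx": 0, "dy": 10, "dz": 0, "wx": 0, "wy": 0, "wz": 0, "grip": 1},
  {"dx": 0, "dy": 12, "dz": 0, "wx": 0, "wy": 0, "wz": 0, "grip": 1},
  {"dx": 0, "dy": 14, "dz": 0, "wx": 0, "wy": 0, "wz": 0, "grip": 1},
  {"dx": 0, "dy": 15.5, "dz": 0, "wx": 0, "wy": 0, "wz": 0, "grip": 1},
  {"dx": 0, "dy": 16.4, "dz": 0, "wx": 0, "wy": 0, "wz": 0, "grip": 1},
  {"dx": 0, "dy": 16.4, "dz": 0, "wx": 0, "wy": 0, "wz": 0, "grip": 1},
])

```text
clock: 21.0
eef_pos: [0.6055, 0.3176, 0.1471]
tool_rot: [0.706, 0.708, -0.008, -0.006]
ft_force: [-31.3, -4.5, 18.8]
grip_width: 0.017
grasp_force: 64.3
```

arm_command([
  {"dx": 0, "dy": 0.1, "dz": 0, "wx": 0, "wy": 0, "wz": 0, "grip": 1},
  {"dx": 0, "dy": 0.1, "dz": 0, "wx": 0, "wy": 0, "wz": 0, "grip": 1},
])

```text
clock: 21.2
eef_pos: [0.6055, 0.3176, 0.1471]
tool_rot: [0.706, 0.708, -0.008, -0.006]
ft_force: [-32.1, -4.8, 18.9]
grip_width: 0.0166
grasp_force: 64.4
```

arm_command([
  {"dx": 0, "dy": -0.9, "dz": -0.2, "wx": 0, "wy": 0, "wz": 0, "grip": 1},
  {"dx": 0, "dy": -0.9, "dz": -0.2, "wx": 0, "wy": 0, "wz": 0, "grip": 1},
])

```text
clock: 21.4
eef_pos: [0.6054, 0.3176, 0.1471]
tool_rot: [0.707, 0.707, -0.001, -0.0]
ft_force: [-8.6, -2.7, 3.1]
grip_width: 0.0165
grasp_force: 62.0
```

Run:
```python
from h import *
o=monitor.get_obs(); print(o['joint_pos'].round(3),o['tau'].round(1),o['eef_pos'])
s=load('w7'); P=cloud(s)
for v in (45,46,384,386,390):
    for u in range(262,300,4):
        print((u,v),P[v,u].round(3), end=' ')
    print()
shot('top','t7'); s=load('t7'); print('covergrip');blobs(s,.5,.68,.2,.42,.155,.2,5)
im=cv2.imread('pics/t7.png')[130:300,140:260]; cv2.imwrite('pics/t7c.png',cv2.resize(im,None,fx=3.5,fy=3.5,interpolation=cv2.INTER_CUBIC))
```

```text
[ 4.830e-01  6.570e-01  4.330e-01  1.350e+00 -1.000e-03  2.054e+00] [ -0.6 -55.1  28.1  -3.3  -0.9  -0.2] [0.60537175 0.31758203 0.14714933]
(262, 45) [0.392 0.437 0.   ] (266, 45) [0.396 0.437 0.002] (270, 45) [0.417 0.421 0.14 ] (274, 45) [0.419 0.421 0.14 ] (278, 45) [0.421 0.421 0.14 ] (282, 45) [0.423 0.421 0.141] (286, 45) [0.425 0.421 0.14 ] (290, 45) [0.427 0.421 0.141] (294, 45) [0.429 0.421 0.14 ] (298, 45) [0.431 0.421 0.14 ] 
(262, 46) [ 0.392  0.437 -0.   ] (266, 46) [ 0.395  0.437 -0.   ] (270, 46) [0.417 0.42  0.139] (274, 46) [0.419 0.42  0.139] (278, 46) [0.421 0.42  0.14 ] (282, 46) [0.423 0.42  0.14 ] (286, 46) [0.425 0.42  0.14 ] (290, 46) [0.427 0.42  0.14 ] (294, 46) [0.429 0.42  0.141] (298, 46) [0.431 0.42  0.139] 
(262, 384) [0.379 0.118 0.002] (266, 384) [ 0.382  0.116 -0.001] (270, 384) [0.387 0.118 0.002] (274, 384) [0.391 0.117 0.001] (278, 384) [0.395 0.117 0.001] (282, 384) [0.417 0.218 0.139] (286, 384) [0.42  0.218 0.139] (290, 384) [0.422 0.218 0.139] (294, 384) [0.425 0.217 0.138] (298, 384) [0.427 0.218 0.139] 
(262, 386) [0.378 0.115 0.001] (266, 386) [0.383 0.116 0.003] (270, 386) [ 0.386  0.114 -0.   ] (274, 386) [0.391 0.115 0.001] (278, 386) [ 0.395  0.114 -0.   ] (282, 386) [0.417 0.217 0.14 ] (286, 386) [0.42  0.217 0.141] (290, 386) [0.422 0.218 0.141] (294, 386) [0.425 0.217 0.14 ] (298, 386) [0.428 0.217 0.141] 
(262, 390) [0.378 0.11  0.   ] (266, 390) [0.382 0.11  0.001] (270, 390) [0.386 0.11  0.001] (274, 390) [ 0.39   0.109 -0.001] (278, 390) [0.395 0.111 0.001] (282, 390) [0.417 0.215 0.142] (286, 390) [0.42  0.215 0.142] (290, 390) [0.422 0.214 0.14 ] (294, 390) [0.425 0.214 0.14 ] (298, 390) [0.428 0.214 0.141] 
covergrip
px [200. 206.] n 64 rect c [607.1 293.6] size [17.4 23.5] ang 0.4 z95 [0.1611 0.1663 0.1719] rgb [25. 25. 26.]
```

View pics/t7c.png

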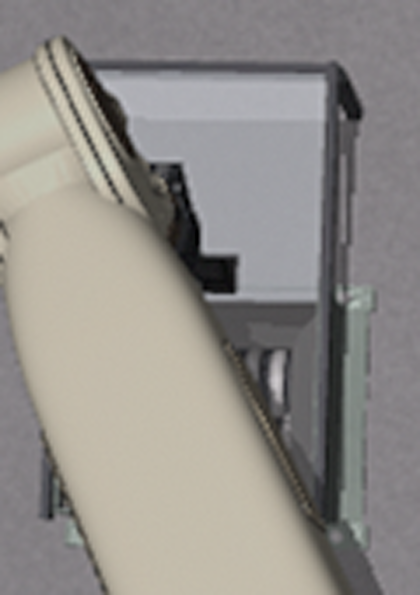

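The cover rails start at x = 0.4165, so the hopper centre is at (0.5115, 0.319). The cover began about 10 mm open and is now at roughly 0.164, at its stop. I release it and go to the tray.

arm_command([
  {"dx": 0, "dy": 0, "dz": 0, "wx": 0, "wy": 0, "wz": 0, "grip": 5},
  {"dx": 0, "dy": 0, "dz": 0, "wx": 0, "wy": 0, "wz": 0, "grip": 5},
  {"dx": 0, "dy": 0, "dz": 0, "wx": 0, "wy": 0, "wz": 0, "grip": 5},
  {"dx": 0, "dy": 0, "dz": -4, "wx": 0, "wy": 0, "wz": 0, "grip": 5},
  {"dx": 0, "dy": 0, "dz": -8, "wx": 0, "wy": 0, "wz": 0, "grip": 5},
  {"dx": 0, "dy": 0, "dz": -10, "wx": 0, "wy": 0, "wz": 0, "grip": 5},
  {"dx": 0, "dy": 0, "dz": -10, "wx": 0, "wy": 0, "wz": 0, "grip": 5},
])

```text
clock: 22.15
eef_pos: [0.6099, 0.3188, 0.2521]
tool_rot: [0.707, 0.707, 0.005, 0.002]
ft_force: [-0.1, 0.1, -0.0]
grip_width: 0.0502
grasp_force: 0.0
```

Run:
```python
from h import *
o=monitor.get_obs(); print(o['eef_pos'])
move(tr(.0955,0,.2),102)
```

```text
[0.60987218 0.31877381 0.25212326]
d [-29.41  -3.08   5.08] w [ 0.01  -0.002 -0.21 ]
```

arm_command([
  {"dx": -29.4, "dy": -3.1, "dz": 0, "wx": 0.01, "wy": -0.002, "wz": -0.21, "grip": 5},
  {"dx": -29.4, "dy": -3.1, "dz": 0, "wx": 0.01, "wy": -0.002, "wz": -0.21, "grip": 5},
  {"dx": -29.4, "dy": -3.1, "dz": 0, "wx": 0.01, "wy": -0.002, "wz": -0.21, "grip": 5},
  {"dx": -29.4, "dy": -3.1, "dz": 2, "wx": 0.01, "wy": -0.002, "wz": -0.21, "grip": 5},
  {"dx": -29.4, "dy": -3.1, "dz": 5, "wx": 0.01, "wy": -0.002, "wz": -0.21, "grip": 5},
  {"dx": -29.4, "dy": -3.1, "dz": 5, "wx": 0.01, "wy": -0.002, "wz": -0.21, "grip": 5},
  {"dx": -29.4, "dy": -3.1, "dz": 5, "wx": 0.01, "wy": -0.002, "wz": -0.21, "grip": 5},
  {"dx": -29.4, "dy": -3.1, "dz": 5, "wx": 0.01, "wy": -0.002, "wz": -0.21, "grip": 5},
])

```text
clock: 22.95
eef_pos: [0.5755, 0.0221, 0.1956]
tool_rot: [0.63, 0.776, -0.005, -0.003]
ft_force: [0.2, 0.2, -0.0]
grip_width: 0.0499
grasp_force: 0.0
```

Run:
```python
from h import *
shot('wrist','w8'); s=load('w8'); blobs(s,.5,.66,-.05,.1,.09,.13,60); print('sheet');
shot('top','t8'); blobs(load('t8'),.3,.66,-.44,-.12,.008,.06,8); blobs(load('t8'),.38,.57,-.06,.075,.022,.045,8)
print(monitor.get_obs()['eef_pos']); move(tr(.0955,0,.062),102)
```

```text
px [335. 238.] n 1993 rect c [579.1  25.4] size [21.9 26.6] ang 12.3 z95 [0.0966 0.1109 0.1125] rgb [66. 64. 64.]
sheet
[0.57685428 0.02439847 0.19721619]
d [ 0.02  0.38 13.52] w [-0.009  0.002  0.001]
```

arm_command([
  {"dx": 0.05, "dy": 0.3, "dz": 5, "wx": -0.009, "wy": 0, "wz": 0, "grip": 5},
  {"dx": 0.05, "dy": 0.3, "dz": 9, "wx": -0.009, "wy": 0, "wz": 0, "grip": 5},
  {"dx": 0.05, "dy": 0.3, "dz": 12, "wx": -0.009, "wy": 0, "wz": 0, "grip": 5},
  {"dx": 0.05, "dy": 0.3, "dz": 13.5, "wx": -0.009, "wy": 0, "wz": 0, "grip": 5},
  {"dx": 0.05, "dy": 0.3, "dz": 13.5, "wx": -0.009, "wy": 0, "wz": 0, "grip": 5},
  {"dx": 0.05, "dy": 0.3, "dz": 13.5, "wx": -0.009, "wy": 0, "wz": 0, "grip": 5},
])

```text
clock: 23.65
eef_pos: [0.579, 0.0258, 0.0629]
tool_rot: [0.628, 0.778, -0.001, 0.001]
ft_force: [0.3, -0.6, 0.5]
grip_width: 0.0499
grasp_force: 0.0
```

Run:
```python
from h import *
shot('wrist','w9'); o=monitor.get_obs(); print(o['eef_pos'],Ro.from_quat(o['tool_rot']).as_euler('xyz',degrees=True),o['ft_force'])
move(tr(.0955,0,.062),102)
```

```text
[0.57955318 0.02556509 0.06368361] [1.79877324e+02 1.49577820e-01 1.02130412e+02] [0.71461951 0.64912374 0.07150016]
d [-0.07 -0.03  0.17] w [0.002 0.003 0.002]
```

Grip and lift a little, to see that it holds level.

arm_command([
  {"dx": 0, "dy": 0, "dz": 0.1, "wx": 0, "wy": 0, "wz": 0, "grip": 1},
  {"dx": 0, "dy": 0, "dz": 0.1, "wx": 0, "wy": 0, "wz": 0, "grip": 1},
  {"dx": 0, "dy": 0, "dz": 0.1, "wx": 0, "wy": 0, "wz": 0, "grip": 1},
  {"dx": 0, "dy": 0, "dz": 0.1, "wx": 0, "wy": 0, "wz": 0, "grip": 1},
  {"dx": 0, "dy": 0, "dz": 0.1, "wx": 0, "wy": 0, "wz": 0, "grip": 1},
  {"dx": 0, "dy": 0, "dz": -0.8, "wx": 0, "wy": 0, "wz": 0, "grip": 1},
  {"dx": 0, "dy": 0, "dz": -2, "wx": 0, "wy": 0, "wz": 0, "grip": 1},
  {"dx": 0, "dy": 0, "dz": -3.5, "wx": 0, "wy": 0, "wz": 0, "grip": 1},
  {"dx": 0, "dy": 0, "dz": -5, "wx": 0, "wy": 0, "wz": 0, "grip": 1},
  {"dx": 0, "dy": 0, "dz": -5, "wx": 0, "wy": 0, "wz": 0, "grip": 1},
])

```text
clock: 24.7
eef_pos: [0.5794, 0.0245, 0.1145]
tool_rot: [0.629, 0.777, 0.0, 0.002]
ft_force: [1.3, 0.0, -5.7]
grip_width: 0.0216
grasp_force: 59.2
```

Run:
```python
from h import *
shot('scene','s10'); o=monitor.get_obs(); print(o['eef_pos'],Ro.from_quat(o['tool_rot']).as_euler('xyz',degrees=True),o['ft_force'],o['ft_torque'],o['grip_width'])
im=cv2.imread('pics/s10.png')[180:420,130:470]; cv2.imwrite('pics/s10c.png',cv2.resize(im,None,fx=2.3,fy=2.3))
move([.60,.319,.26],90); move([.5115+.135,.319,.26],90)
```

```text
[0.5786909  0.0244155  0.11315428] [1.79928194e+02 1.43636462e-01 1.02019540e+02] [ 0.85878581  0.04174267 -5.72073035] [ 0.12838739 -0.53841163 -0.03810074] 0.021064846841574197
d [ 28.33   8.24 -14.75] w [0.002 0.002 0.21 ]
d [ 27.36  12.79 -14.74] w [0.002 0.002 0.21 ]
```

View pics/s10c.png

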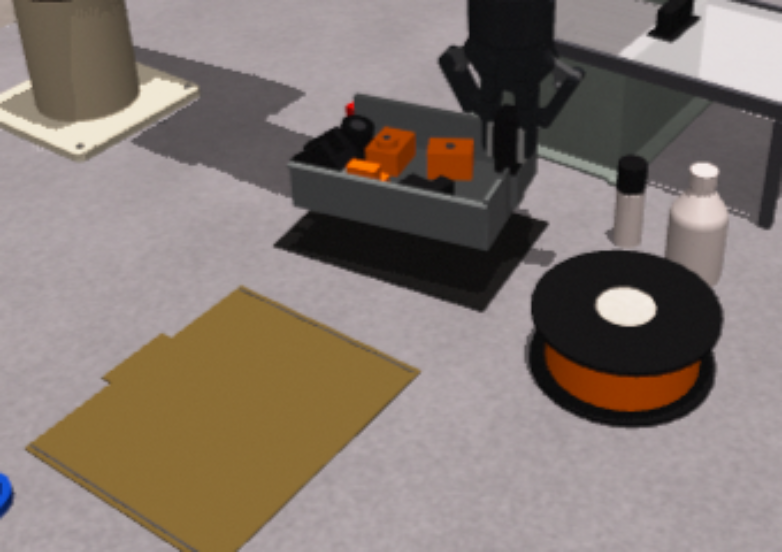

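The tray is held level with all six prints at (320-470,120-190), and the sheet is empty. I lift and carry it gently.

arm_command([
  {"dx": 0, "dy": 0, "dz": -2, "wx": 0, "wy": 0, "wz": 0, "grip": 1},
  {"dx": 0, "dy": 0, "dz": -5, "wx": 0, "wy": 0, "wz": 0, "grip": 1},
  {"dx": 0, "dy": 0, "dz": -8, "wx": 0, "wy": 0, "wz": 0, "grip": 1},
  {"dx": 0.5, "dy": 0.1, "dz": -11, "wx": 0, "wy": 0, "wz": 0, "grip": 1},
  {"dx": 1.5, "dy": 0.4, "dz": -13, "wx": 0, "wy": 0, "wz": 0.02, "grip": 1},
  {"dx": 3.5, "dy": 1, "dz": -15, "wx": 0, "wy": 0, "wz": 0.04, "grip": 1},
  {"dx": 6, "dy": 1.7, "dz": -15.7, "wx": 0, "wy": 0, "wz": 0.06, "grip": 1},
  {"dx": 8.5, "dy": 2.5, "dz": -15.7, "wx": 0, "wy": 0, "wz": 0.08, "grip": 1},
  {"dx": 11, "dy": 3.2, "dz": -15.7, "wx": 0, "wy": 0, "wz": 0.1, "grip": 1},
  {"dx": 13, "dy": 3.8, "dz": -15.7, "wx": 0, "wy": 0, "wz": 0.12, "grip": 1},
])

```text
clock: 25.75
eef_pos: [0.5875, 0.161, 0.2672]
tool_rot: [0.675, 0.738, -0.002, -0.0]
ft_force: [0.8, 0.5, -5.7]
grip_width: 0.0216
grasp_force: 60.0
```

Run:
```python
from h import *
move([.61,.319,.27],90)
```

```text
d [15.53  3.66 -0.33] w [-0.003  0.003  0.09 ]
```

arm_command([
  {"dx": 1.5, "dy": 0.3, "dz": -0.3, "wx": 0, "wy": 0, "wz": 0.01, "grip": 1},
  {"dx": 3.5, "dy": 0.8, "dz": -0.3, "wx": 0, "wy": 0, "wz": 0.02, "grip": 1},
  {"dx": 6, "dy": 1.4, "dz": -0.3, "wx": 0, "wy": 0, "wz": 0.035, "grip": 1},
  {"dx": 8.5, "dy": 2, "dz": -0.3, "wx": 0, "wy": 0, "wz": 0.05, "grip": 1},
  {"dx": 11, "dy": 2.6, "dz": -0.3, "wx": 0, "wy": 0, "wz": 0.065, "grip": 1},
  {"dx": 13, "dy": 3.1, "dz": -0.3, "wx": 0, "wy": 0, "wz": 0.08, "grip": 1},
  {"dx": 14.5, "dy": 3.5, "dz": -0.3, "wx": 0, "wy": 0, "wz": 0.09, "grip": 1},
  {"dx": 15.5, "dy": 3.6, "dz": -0.3, "wx": 0, "wy": 0, "wz": 0.09, "grip": 1},
  {"dx": 15.5, "dy": 3.6, "dz": -0.3, "wx": 0, "wy": 0, "wz": 0.09, "grip": 1},
])

```text
clock: 26.65
eef_pos: [0.6094, 0.3186, 0.2695]
tool_rot: [0.706, 0.708, -0.002, 0.0]
ft_force: [-0.7, -0.7, -6.2]
grip_width: 0.0212
grasp_force: 60.0
```

Run:
```python
from h import *
o=monitor.get_obs(); print(o['eef_pos'],Ro.from_quat(o['tool_rot']).as_euler('xyz',degrees=True),o['joint_pos'].round(2))
H=np.array([.5115,.319])
# waypoints: tilt a, lip x (hopper), lip z
L=np.array([.195,0,.046])
for a,x,z in [(0,None,.2),(10,None,.185),(20,None,.17),(30,None,.155),(40,.012,.145),(50,.02,.14),(60,.02,.135),(70,.02,.132),(78,.02,.132)]:
    r=np.radians(a); v=np.array([L[0]*np.cos(r)-L[2]*np.sin(r),0,L[0]*np.sin(r)+L[2]*np.cos(r)])
    X=.635 if x is None else H[0]+x+v[0]
    print(a,'lip',round(X-v[0]-H[0],3),'TCP',round(X,3),round(z+v[2],3)); move([X,H[1],z+v[2]],rot=down(90)*Ro.from_euler('x',-a,degrees=True))
```

```text
[0.60944533 0.31857449 0.26948051] [-179.82989238    0.21312358   90.11011471] [ 0.48  0.65  0.74  1.66 -0.    2.05]
0 lip -0.071 TCP 0.635 0.246
d [0.05 2.56 2.34] w [-0.003  0.004  0.002]
10 lip -0.061 TCP 0.635 0.264
d [0.04 2.56 0.52] w [-0.177  0.004  0.002]
20 lip -0.044 TCP 0.635 0.28
d [ 0.03  2.55 -1.05] w [-0.352  0.003  0.003]
30 lip -0.022 TCP 0.635 0.292
d [ 0.03  2.55 -2.29] w [-0.527  0.003  0.003]
40 lip 0.012 TCP 0.643 0.306
d [ 0.02  3.38 -3.62] w [-0.701  0.003  0.003]
50 lip 0.02 TCP 0.622 0.319
d [ 0.02  1.2  -4.95] w [-0.876  0.003  0.003]
60 lip 0.02 TCP 0.589 0.327
d [ 0.03 -2.05 -5.73] w [-1.05   0.002  0.004]
70 lip 0.02 TCP 0.555 0.331
d [ 0.03 -5.47 -6.13] w [-1.225  0.002  0.004]
78 lip 0.02 TCP 0.527 0.332
d [ 0.04 -8.26 -6.26] w [-1.364  0.002  0.004]
```

arm_command([
  {"dx": 0, "dy": 1, "dz": 0.4, "wx": -0.06, "wy": 0, "wz": 0, "grip": 1},
  {"dx": 0, "dy": 2.2, "dz": 0.4, "wx": -0.13, "wy": 0, "wz": 0, "grip": 1},
  {"dx": 0, "dy": 3.2, "dz": 0, "wx": -0.21, "wy": 0, "wz": 0, "grip": 1},
  {"dx": 0, "dy": 4, "dz": -0.6, "wx": -0.28, "wy": 0, "wz": 0, "grip": 1},
  {"dx": 0, "dy": 4, "dz": -1, "wx": -0.35, "wy": 0, "wz": 0, "grip": 1},
  {"dx": 0, "dy": 4, "dz": -1, "wx": -0.35, "wy": 0, "wz": 0, "grip": 1},
])

```text
clock: 27.25
eef_pos: [0.6469, 0.3155, 0.2802]
tool_rot: [0.696, 0.697, 0.12, 0.123]
ft_force: [-0.8, -0.1, -5.2]
grip_width: 0.0212
grasp_force: 60.3
```

Run:
```python
from h import *
o=monitor.get_obs(); print(o['eef_pos'],Ro.from_quat(o['tool_rot']).as_euler('xyz',degrees=True),o['joint_pos'].round(2),o['ft_force'].round(1))
shot('scene','s11'); shot('top','t11')
a=cv2.imread('pics/s11.png')[130:330,300:600]; cv2.imwrite('pics/s11c.png',cv2.resize(a,None,fx=2.6,fy=2.6))
H=np.array([.5115,.319]); L=np.array([.195,0,.046])
for a,x,z in [(30,.005,.155),(40,.015,.145),(50,.02,.14),(60,.02,.135),(70,.02,.132),(78,.02,.132)]:
    r=np.radians(a); v=np.array([L[0]*np.cos(r)-L[2]*np.sin(r),0,L[0]*np.sin(r)+L[2]*np.cos(r)])
    X=H[0]+x+v[0]
    print(a,'TCP',round(X,3),round(z+v[2],3)); move([X,H[1],z+v[2]],rot=down(90)*Ro.from_euler('x',-a,degrees=True))
```

```text
[0.64690216 0.31554661 0.2801808 ] [160.20565492   0.26580742  90.01195193] [ 0.53  0.44  0.35  1.19 -0.18  2.07] [-0.8 -0.1 -5.2]
30 TCP 0.662 0.292
d [ 0.26  1.64 -0.59] w [-0.177  0.003  0.001]
40 TCP 0.646 0.306
d [ 0.26  0.58 -2.38] w [-0.351  0.003  0.001]
50 TCP 0.622 0.319
d [ 0.25 -1.29 -4.48] w [-0.526  0.003  0.002]
60 TCP 0.589 0.327
d [ 0.25 -4.07 -6.33] w [-0.7    0.003  0.002]
70 TCP 0.555 0.331
d [ 0.24 -7.15 -7.88] w [-0.875  0.003  0.002]
78 TCP 0.527 0.332
d [ 0.24 -9.73 -8.95] w [-1.015  0.003  0.002]
```

View pics/s11c.png

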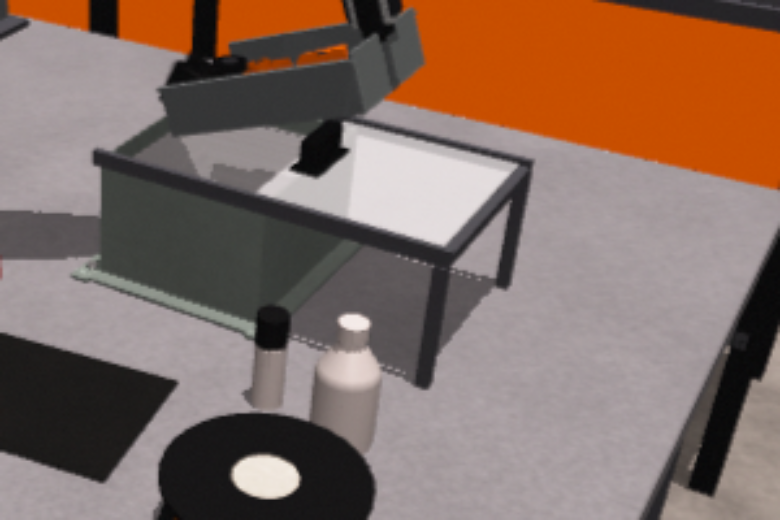

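The tray is tilted 20° above the mouth with its lip at (170,100) over the opening, and the prints are still on it. I go on tilting.

arm_command([
  {"dx": 0.2, "dy": 0.8, "dz": -0.3, "wx": -0.09, "wy": 0, "wz": 0, "grip": 1},
  {"dx": 0.2, "dy": 1.3, "dz": -0.8, "wx": -0.18, "wy": 0, "wz": 0, "grip": 1},
  {"dx": 0.2, "dy": 0.9, "dz": -1.6, "wx": -0.27, "wy": 0, "wz": 0, "grip": 1},
  {"dx": 0.2, "dy": 0.5, "dz": -2.5, "wx": -0.36, "wy": 0, "wz": 0, "grip": 1},
  {"dx": 0.2, "dy": -0.4, "dz": -3.5, "wx": -0.44, "wy": 0, "wz": 0, "grip": 1},
  {"dx": 0.2, "dy": -1.3, "dz": -4.5, "wx": -0.53, "wy": 0, "wz": 0, "grip": 1},
  {"dx": 0.2, "dy": -2.7, "dz": -5.4, "wx": -0.61, "wy": 0, "wz": 0, "grip": 1},
  {"dx": 0.2, "dy": -4.1, "dz": -6.3, "wx": -0.7, "wy": 0, "wz": 0, "grip": 1},
  {"dx": 0.2, "dy": -4.1, "dz": -6.3, "wx": -0.7, "wy": 0, "wz": 0, "grip": 1},
  {"dx": 0.2, "dy": -4.1, "dz": -6.3, "wx": -0.7, "wy": 0, "wz": 0, "grip": 1},
])

```text
clock: 28.35
eef_pos: [0.59, 0.3199, 0.3262]
tool_rot: [0.611, 0.613, 0.353, 0.354]
ft_force: [0.6, -0.2, -2.3]
grip_width: 0.0217
grasp_force: 60.9
```

Run:
```python
from h import *
o=monitor.get_obs(); print(o['eef_pos'],Ro.from_quat(o['tool_rot']).as_euler('xyz',degrees=True),o['joint_pos'].round(2),o['ft_force'].round(1))
shot('scene','s12')
H=np.array([.5115,.319]); L=np.array([.195,0,.046])
for a,x,z in [(70,.02,.132),(78,.02,.132)]:
    r=np.radians(a); v=np.array([L[0]*np.cos(r)-L[2]*np.sin(r),0,L[0]*np.sin(r)+L[2]*np.cos(r)])
    X=H[0]+x+v[0]
    print(a,'TCP',round(X,3),round(z+v[2],3)); move([X,H[1],z+v[2]],rot=down(90)*Ro.from_euler('x',-a,degrees=True))
```

```text
[0.58998116 0.31989729 0.32620839] [119.99406174   0.19051816  90.04962429] [ 0.77  0.08 -0.45  0.15 -0.65  2.02] [ 0.6 -0.2 -2.3]
70 TCP 0.555 0.331
d [-0.14 -1.57 -3.28] w [-0.172  0.     0.001]
78 TCP 0.527 0.332
d [-0.14 -2.84 -5.77] w [-0.311  0.     0.001]
```

arm_command([
  {"dx": 0, "dy": -0.8, "dz": -1.6, "wx": -0.09, "wy": 0, "wz": 0, "grip": 1},
  {"dx": 0, "dy": -1.6, "dz": -3.3, "wx": -0.172, "wy": 0, "wz": 0, "grip": 1},
  {"dx": 0, "dy": -2.2, "dz": -4.5, "wx": -0.24, "wy": 0, "wz": 0, "grip": 1},
  {"dx": 0, "dy": -2.8, "dz": -5.7, "wx": -0.31, "wy": 0, "wz": 0, "grip": 1},
  {"dx": 0, "dy": -2.8, "dz": -5.7, "wx": -0.31, "wy": 0, "wz": 0, "grip": 1},
  {"dx": 0, "dy": -2.8, "dz": -5.7, "wx": -0.31, "wy": 0, "wz": 0, "grip": 1},
])

```text
clock: 29.0
eef_pos: [0.528, 0.3209, 0.3315]
tool_rot: [0.55, 0.55, 0.444, 0.445]
ft_force: [0.6, -0.2, -3.3]
grip_width: 0.0212
grasp_force: 61.1
```

Run:
```python
from h import *
o=monitor.get_obs(); print(o['eef_pos'],Ro.from_quat(o['tool_rot']).as_euler('xyz',degrees=True),o['ft_force'].round(1))
shot('scene','s13'); shot('wrist','w13')
a=cv2.imread('pics/s13.png')[130:330,300:600]; a=cv2.resize(a,(600,400)); b=cv2.resize(cv2.imread('pics/w13.png'),(0,0),fx=.3,fy=.3)
a[:b.shape[0],-b.shape[1]:]=b
cv2.imwrite('pics/s13c.png',a)
move([.60,.319,.33],rot=down(90)*Ro.from_euler('x',-60,degrees=True));move([.61,.319,.29],90)
```

```text
[0.52800816 0.32086596 0.3315118 ] [1.02134014e+02 9.43575867e-02 8.99873402e+01] [ 0.6 -0.2 -3.3]
d [-0.15  1.21  7.07] w [ 0.314  0.001 -0.001]
d [-0.15 -2.49  8.88] w [ 1.361e+00  1.000e-03 -1.000e-03]
```

View pics/s13c.png

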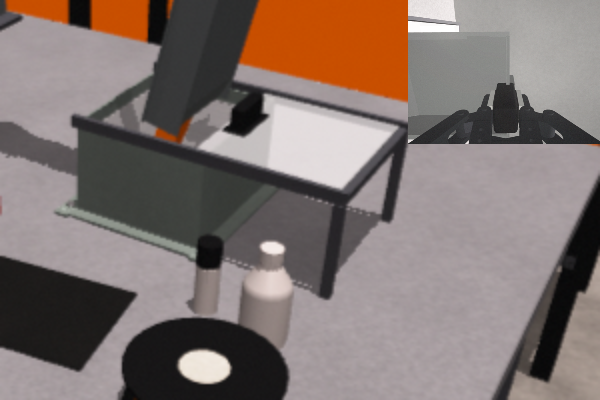

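The tray is almost upright and its inner face (inset) looks empty, but an orange print shows between the lip and the rim at (172,130). I lift the tray up a little and look.

arm_command([
  {"dx": 0, "dy": 1.5, "dz": -0.3, "wx": 0, "wy": 0, "wz": 0, "grip": 1},
  {"dx": 0, "dy": 3, "dz": -0.6, "wx": 0, "wy": 0, "wz": 0, "grip": 1},
  {"dx": 0, "dy": 4.5, "dz": -0.9, "wx": 0, "wy": 0, "wz": 0, "grip": 1},
  {"dx": 0, "dy": 6, "dz": -1.2, "wx": 0, "wy": 0, "wz": 0, "grip": 1},
  {"dx": 0, "dy": 7.5, "dz": -1.5, "wx": 0, "wy": 0, "wz": 0, "grip": 1},
  {"dx": 0, "dy": 7.5, "dz": -1.5, "wx": 0, "wy": 0, "wz": 0, "grip": 1},
])

```text
clock: 29.7
eef_pos: [0.5291, 0.3203, 0.413]
tool_rot: [0.55, 0.547, 0.447, 0.445]
ft_force: [0.1, -0.3, -2.9]
grip_width: 0.0215
grasp_force: 61.1
```

Run:
```python
from h import *
o=monitor.get_obs(); print(o['eef_pos'],Ro.from_quat(o['tool_rot']).as_euler('xyz',degrees=True),o['ft_force'].round(1))
shot('scene','s14'); shot('top','t14')
a=cv2.resize(cv2.imread('pics/s14.png')[130:330,300:600],(600,400)); b=cv2.resize(cv2.imread('pics/t14.png')[140:300,140:260],(300,400))
print(load('t14')['d'].shape); P=cloud(load('t14')); m=(abs(P[...,0]-.515)<.09)&(abs(P[...,1]-.317)<.1); print('z pct inside',np.nanpercentile(P[...,2][m],[1,10,30,50,70,90]))
p=load('t14')['p'].astype(int); og=m&(p[...,0]>120)&(p[...,2]<80)&(p[...,0]-p[...,2]>70); print('orange',og.sum(), P[og][:, :].mean(0) if og.any() else '', P[og][:,2].max() if og.any() else '')
cv2.imwrite('pics/s14c.png',np.hstack([a,b])[:, :800] if 0 else cv2.resize(np.hstack([a,b]),(800,356)))
```

```text
[0.52910466 0.32033603 0.41301799] [101.8025999   -0.30765574  89.91621483] [ 0.1 -0.3 -2.9]
(480, 640)
z pct inside [0.01629684 0.03598534 0.08045338 0.24406614 0.40771742 0.43893202]
orange 329 [0.48058523 0.33256358 0.07616189] 0.40528021933831293
```

View pics/s14c.png

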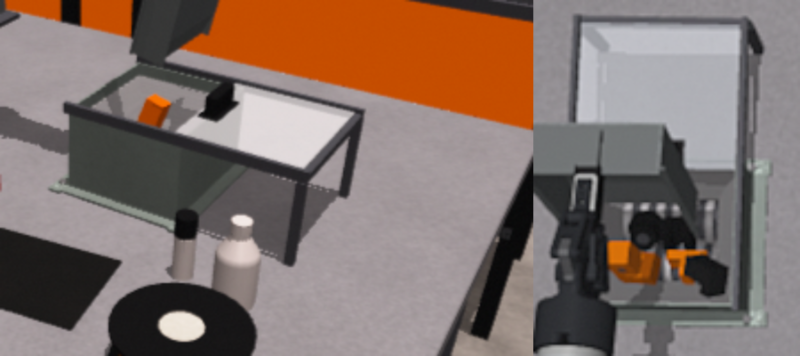

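Run:
```python
from h import *
move([.60,.29,.33],92)
```

```text
d [-2.96 -6.2   8.66] w [ 1.361  0.025 -0.03 ]
```

arm_command([
  {"dx": -3, "dy": -0.6, "dz": 0.9, "wx": 0.14, "wy": 0.002, "wz": -0.003, "grip": 1},
  {"dx": -3, "dy": -1.2, "dz": 1.7, "wx": 0.28, "wy": 0.005, "wz": -0.006, "grip": 1},
  {"dx": -3, "dy": -1.9, "dz": 2.6, "wx": 0.42, "wy": 0.007, "wz": -0.009, "grip": 1},
  {"dx": -3, "dy": -2.5, "dz": 3.5, "wx": 0.56, "wy": 0.01, "wz": -0.012, "grip": 1},
  {"dx": -3, "dy": -3.1, "dz": 4.3, "wx": 0.7, "wy": 0.012, "wz": -0.015, "grip": 1},
  {"dx": -3, "dy": -3.7, "dz": 5.2, "wx": 0.84, "wy": 0.015, "wz": -0.018, "grip": 1},
  {"dx": -3, "dy": -4.4, "dz": 6.1, "wx": 0.98, "wy": 0.017, "wz": -0.021, "grip": 1},
  {"dx": -3, "dy": -5, "dz": 7, "wx": 1.12, "wy": 0.02, "wz": -0.024, "grip": 1},
  {"dx": -3, "dy": -5.6, "dz": 7.8, "wx": 1.26, "wy": 0.023, "wz": -0.027, "grip": 1},
  {"dx": -3, "dy": -6.2, "dz": 8.7, "wx": 1.36, "wy": 0.025, "wz": -0.03, "grip": 1},
])

```text
clock: 30.8
eef_pos: [0.6013, 0.2893, 0.3284]
tool_rot: [0.695, 0.719, -0.001, -0.0]
ft_force: [1.4, 0.8, -2.2]
grip_width: 0.0212
grasp_force: 60.7
```

Run:
```python
from h import *
o=monitor.get_obs(); print(o['eef_pos'],o['ft_force'].round(1))
move([.5791,.0254,.17],102)
```

```text
[0.6012923  0.28926586 0.32836581] [ 1.4  0.8 -2.2]
d [-26.28  -3.1   15.86] w [-0.002  0.001 -0.175]
```

arm_command([
  {"dx": -4, "dy": -0.5, "dz": 0, "wx": 0, "wy": 0, "wz": -0.03, "grip": 1},
  {"dx": -8, "dy": -1, "dz": 0, "wx": 0, "wy": 0, "wz": -0.06, "grip": 1},
  {"dx": -12, "dy": -1.4, "dz": 1, "wx": 0, "wy": 0, "wz": -0.09, "grip": 1},
  {"dx": -16, "dy": -1.9, "dz": 2, "wx": 0, "wy": 0, "wz": -0.12, "grip": 1},
  {"dx": -20, "dy": -2.4, "dz": 5, "wx": 0, "wy": 0, "wz": -0.15, "grip": 1},
  {"dx": -24, "dy": -2.8, "dz": 9, "wx": 0, "wy": 0, "wz": -0.17, "grip": 1},
  {"dx": -26.3, "dy": -3.1, "dz": 13, "wx": 0, "wy": 0, "wz": -0.175, "grip": 1},
  {"dx": -26.3, "dy": -3.1, "dz": 16, "wx": 0, "wy": 0, "wz": -0.175, "grip": 1},
  {"dx": -26.3, "dy": -3.1, "dz": 19, "wx": 0, "wy": 0, "wz": -0.175, "grip": 1},
  {"dx": -26.3, "dy": -3.1, "dz": 19, "wx": 0, "wy": 0, "wz": -0.175, "grip": 1},
])

```text
clock: 31.8
eef_pos: [0.5749, 0.0243, 0.1331]
tool_rot: [0.629, 0.777, -0.004, -0.003]
ft_force: [-0.5, -0.8, -2.7]
grip_width: 0.0214
grasp_force: 60.9
```

Run:
```python
from h import *
shot('top','t15'); s=load('t15'); P=cloud(s)
m=(abs(P[...,0]-.515)<.09)&(abs(P[...,1]-.317)<.1)
p=s['p'].astype(int); og=m&(p[...,0]>110)&(p[...,0]-p[...,2]>60); bk=m&(p.max(-1)<45)
for k,n in ((og,'or'),(bk,'bk')): print(n,k.sum(),np.percentile(P[k],[2,50,98],axis=0).round(3).tolist())
o=monitor.get_obs(); print(o['eef_pos'],o['ft_force'].round(1))
move([.5791,.0254,.0635],102)
a=cv2.imread('pics/t15.png')[150:300,140:350]; cv2.imwrite('pics/t15c.png',cv2.resize(a,None,fx=3.6,fy=3.6,interpolation=cv2.INTER_CUBIC))
```

```text
or 341 [[0.458, 0.271, 0.033], [0.483, 0.341, 0.064], [0.502, 0.378, 0.106]]
bk 791 [[0.441, 0.234, 0.021], [0.516, 0.303, 0.082], [0.604, 0.411, 0.169]]
[0.57668827 0.02474994 0.13615347] [ 0.3  0.2 -3.2]
d [0.02 0.29 7.26] w [-0.006  0.001  0.001]
```

View pics/t15c.png

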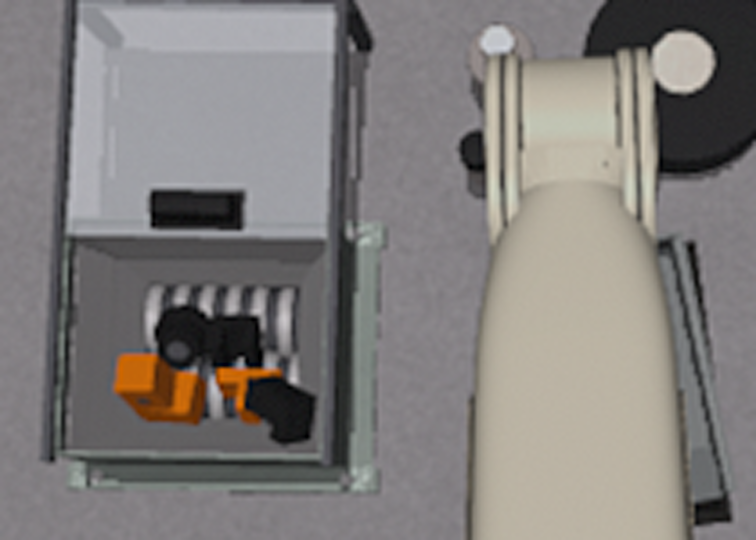

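All six prints (three orange, three black) lie in the hopper around (215,370), with tops at or below about 0.106 m. I set the tray on its mat.

arm_command([
  {"dx": 0, "dy": 0.3, "dz": 2, "wx": 0, "wy": 0, "wz": 0, "grip": 1},
  {"dx": 0, "dy": 0.3, "dz": 4, "wx": 0, "wy": 0, "wz": 0, "grip": 1},
  {"dx": 0, "dy": 0.3, "dz": 6, "wx": 0, "wy": 0, "wz": 0, "grip": 1},
  {"dx": 0, "dy": 0.3, "dz": 7, "wx": 0, "wy": 0, "wz": 0, "grip": 1},
  {"dx": 0, "dy": 0.3, "dz": 7.3, "wx": 0, "wy": 0, "wz": 0, "grip": 1},
  {"dx": 0, "dy": 0.3, "dz": 7.3, "wx": 0, "wy": 0, "wz": 0, "grip": 1},
])

```text
clock: 32.45
eef_pos: [0.5822, 0.026, 0.0669]
tool_rot: [0.629, 0.778, -0.0, 0.001]
ft_force: [0.0, 0.1, -3.5]
grip_width: 0.0214
grasp_force: 61.0
```

arm_command([
  {"dx": 0, "dy": 0, "dz": 0, "wx": 0, "wy": 0, "wz": 0, "grip": 1},
  {"dx": 0, "dy": 0, "dz": 0, "wx": 0, "wy": 0, "wz": 0, "grip": 5},
  {"dx": 0, "dy": 0, "dz": 0, "wx": 0, "wy": 0, "wz": 0, "grip": 5},
  {"dx": 0, "dy": 0, "dz": 0, "wx": 0, "wy": 0, "wz": 0, "grip": 5},
  {"dx": 0, "dy": 0, "dz": -4, "wx": 0, "wy": 0, "wz": 0, "grip": 5},
  {"dx": 0, "dy": 0, "dz": -8, "wx": 0, "wy": 0, "wz": 0, "grip": 5},
  {"dx": 0, "dy": 0, "dz": -13, "wx": 0, "wy": 0, "wz": 0, "grip": 5},
  {"dx": 0, "dy": 0, "dz": -18, "wx": 0, "wy": 0, "wz": 0, "grip": 5},
  {"dx": 0, "dy": 0, "dz": -18, "wx": 0, "wy": 0, "wz": 0, "grip": 5},
])

```text
clock: 33.35
eef_pos: [0.5853, 0.0264, 0.2553]
tool_rot: [0.629, 0.778, 0.005, 0.007]
ft_force: [1.7, 0.3, 1.2]
grip_width: 0.0499
grasp_force: 0.0
```

Run:
```python
from h import *
shot('wrist','w16'); s=load('w16'); blobs(s,.5,.66,-.05,.1,.09,.13,60)
o=monitor.get_obs(); print(o['eef_pos'],o['grip_width'])
move([.6055,.3185,.25],90)
```

```text
px [318. 214.] n 1285 rect c [582.6  27.5] size [21.8 25.7] ang 12.6 z95 [0.0988 0.111  0.1125] rgb [75. 73. 72.]
[0.58381466 0.02624711 0.2513843 ] 0.050106113657385515
d [28.12  8.24  0.12] w [0.011 0.003 0.211]
```

arm_command([
  {"dx": 28.1, "dy": 8.2, "dz": -1, "wx": 0.011, "wy": 0.003, "wz": 0.211, "grip": 5},
  {"dx": 28.1, "dy": 8.2, "dz": -1, "wx": 0.011, "wy": 0.003, "wz": 0.211, "grip": 5},
  {"dx": 28.1, "dy": 8.2, "dz": -1, "wx": 0.011, "wy": 0.003, "wz": 0.211, "grip": 5},
  {"dx": 28.1, "dy": 8.2, "dz": -1, "wx": 0.011, "wy": 0.003, "wz": 0.211, "grip": 5},
  {"dx": 28.1, "dy": 8.2, "dz": -1, "wx": 0.011, "wy": 0.003, "wz": 0.211, "grip": 5},
  {"dx": 28.1, "dy": 8.2, "dz": -1, "wx": 0.011, "wy": 0.003, "wz": 0.211, "grip": 5},
  {"dx": 28.1, "dy": 8.2, "dz": -1, "wx": 0.011, "wy": 0.003, "wz": 0.211, "grip": 5},
  {"dx": 28.1, "dy": 8.2, "dz": -1, "wx": 0.011, "wy": 0.003, "wz": 0.211, "grip": 5},
  {"dx": 28.1, "dy": 8.2, "dz": -1, "wx": 0.011, "wy": 0.003, "wz": 0.211, "grip": 5},
])

```text
clock: 34.3
eef_pos: [0.6022, 0.3171, 0.2544]
tool_rot: [0.707, 0.707, -0.005, -0.004]
ft_force: [0.3, 0.1, -0.3]
grip_width: 0.0499
grasp_force: 0.0
```

Run:
```python
from h import *
shot('wrist','w17'); s=load('w17'); blobs(s,.5,.7,.2,.42,.155,.19,60)
P=cloud(s); p=s['p'].astype(int); m=(P[...,0]>.43)&(P[...,0]<.575)&(abs(P[...,1]-.319)<.09)&((p.max(-1)<60)|(p[...,0]-p[...,2]>70)); print('prints z',np.percentile(P[m][:,2],[2,50,99]).round(3))
print(monitor.get_obs()['eef_pos']); move([.6055,.3185,.146],90)
```

```text
px [333. 242.] n 3232 rect c [606.  316.9] size [59.8 17.6] ang 89.9 z95 [0.1648 0.1671 0.1685] rgb [59. 58. 58.]
prints z [0.037 0.301 0.335]
[0.60242627 0.31662544 0.25504126]
d [ 0.2   0.43 10.9 ] w [-0.012  0.001 -0.002]
```

arm_command([
  {"dx": 0.1, "dy": 0.4, "dz": 5, "wx": -0.012, "wy": 0, "wz": 0, "grip": 5},
  {"dx": 0.1, "dy": 0.4, "dz": 9, "wx": -0.012, "wy": 0, "wz": 0, "grip": 5},
  {"dx": 0.1, "dy": 0.4, "dz": 10.6, "wx": -0.012, "wy": 0, "wz": 0, "grip": 5},
  {"dx": 0.1, "dy": 0.4, "dz": 10.6, "wx": -0.012, "wy": 0, "wz": 0, "grip": 5},
  {"dx": 0.1, "dy": 0.4, "dz": 10.6, "wx": -0.012, "wy": 0, "wz": 0, "grip": 1},
  {"dx": 0.1, "dy": 0.4, "dz": 10.6, "wx": -0.012, "wy": 0, "wz": 0, "grip": 1},
  {"dx": 0.1, "dy": 0.4, "dz": 10.6, "wx": -0.012, "wy": 0, "wz": 0, "grip": 1},
  {"dx": 0.1, "dy": 0.4, "dz": 10.6, "wx": -0.012, "wy": 0, "wz": 0, "grip": 1},
  {"dx": 0.1, "dy": 0.4, "dz": 10.6, "wx": -0.012, "wy": 0, "wz": 0, "grip": 1},
])

```text
clock: 35.25
eef_pos: [0.6054, 0.319, 0.1524]
tool_rot: [0.707, 0.707, 0.002, 0.001]
ft_force: [-3.7, -1.7, 5.3]
grip_width: 0.0168
grasp_force: 61.3
```

arm_command([
  {"dx": 0, "dy": -2, "dz": 0, "wx": 0, "wy": 0, "wz": 0, "grip": 1},
  {"dx": 0, "dy": -4, "dz": 0, "wx": 0, "wy": 0, "wz": 0, "grip": 1},
  {"dx": 0, "dy": -6, "dz": 0, "wx": 0, "wy": 0, "wz": 0, "grip": 1},
  {"dx": 0, "dy": -8, "dz": 0, "wx": 0, "wy": 0, "wz": 0, "grip": 1},
  {"dx": 0, "dy": -10, "dz": 0, "wx": 0, "wy": 0, "wz": 0, "grip": 1},
  {"dx": 0, "dy": -12, "dz": 0, "wx": 0, "wy": 0, "wz": 0, "grip": 1},
  {"dx": 0, "dy": -13.5, "dz": 0, "wx": 0, "wy": 0, "wz": 0, "grip": 1},
  {"dx": 0, "dy": -15, "dz": 0, "wx": 0, "wy": 0, "wz": 0, "grip": 1},
  {"dx": 0, "dy": -16, "dz": 0, "wx": 0, "wy": 0, "wz": 0, "grip": 1},
  {"dx": 0, "dy": -16, "dz": 0, "wx": 0, "wy": 0, "wz": 0, "grip": 1},
])

```text
clock: 36.25
eef_pos: [0.4458, 0.32, 0.1524]
tool_rot: [0.707, 0.707, 0.003, 0.001]
ft_force: [-0.7, -1.4, 7.4]
grip_width: 0.0165
grasp_force: 61.5
```

Nudge on until the closed stop gives a force.

arm_command([
  {"dx": 0, "dy": -0.3, "dz": 0, "wx": 0, "wy": 0, "wz": 0, "grip": 1},
  {"dx": 0, "dy": -0.6, "dz": 0, "wx": 0, "wy": 0, "wz": 0, "grip": 1},
  {"dx": 0, "dy": -0.8, "dz": 0, "wx": 0, "wy": 0, "wz": 0, "grip": 1},
  {"dx": 0, "dy": -0.8, "dz": 0, "wx": 0, "wy": 0, "wz": 0, "grip": 1},
])

```text
clock: 36.65
eef_pos: [0.4404, 0.3201, 0.1524]
tool_rot: [0.707, 0.707, 0.004, 0.002]
ft_force: [4.5, -1.7, 6.2]
grip_width: 0.0163
grasp_force: 61.4
```

arm_command([
  {"dx": 0, "dy": 0.2, "dz": 0, "wx": 0, "wy": 0, "wz": 0, "grip": 5},
  {"dx": 0, "dy": 0.2, "dz": 0, "wx": 0, "wy": 0, "wz": 0, "grip": 5},
  {"dx": 0, "dy": 0.2, "dz": 0, "wx": 0, "wy": 0, "wz": 0, "grip": 5},
  {"dx": 0, "dy": 0.2, "dz": -3, "wx": 0, "wy": 0, "wz": 0, "grip": 5},
  {"dx": 0, "dy": 0.2, "dz": -7, "wx": 0, "wy": 0, "wz": 0, "grip": 5},
  {"dx": 0, "dy": 0.2, "dz": -12, "wx": 0, "wy": 0, "wz": 0, "grip": 5},
  {"dx": 0, "dy": 0.2, "dz": -12, "wx": 0, "wy": 0, "wz": 0, "grip": 5},
  {"dx": 0, "dy": 0.2, "dz": -12, "wx": 0, "wy": 0, "wz": 0, "grip": 5},
])

```text
clock: 37.45
eef_pos: [0.4397, 0.3197, 0.2705]
tool_rot: [0.707, 0.707, 0.002, 0.001]
ft_force: [-0.2, -0.0, -1.6]
grip_width: 0.0502
grasp_force: 0.0
```

Run:
```python
from h import *
shot('wrist','w18'); s=load('w18'); blobs(s,.4,.6,.2,.42,.155,.19,60)
shot('top','t18'); shot('scene','s18'); print(monitor.get_obs()['eef_pos'])
t=load('t18'); print('bystanders',[back(t,u,v).round(3).tolist() for u,v in ((330,167),(279,161),(272,191))])
a=cv2.imread('pics/s18.png'); b=cv2.resize(cv2.imread('pics/w18.png'),(240,180)); a[:180,:240]=b
cv2.imwrite('pics/s18c.png',a)
```

```text
px [326. 237.] n 2874 rect c [440.8 318. ] size [59.6 18. ] ang 89.8 z95 [0.1646 0.1671 0.1685] rgb [58. 56. 55.]
[0.43824878 0.31859125 0.26730726]
bystanders [[0.743, -0.054, 0.063], [0.742, 0.088, 0.126], [0.665, 0.109, 0.092]]
```

View pics/s18c.png

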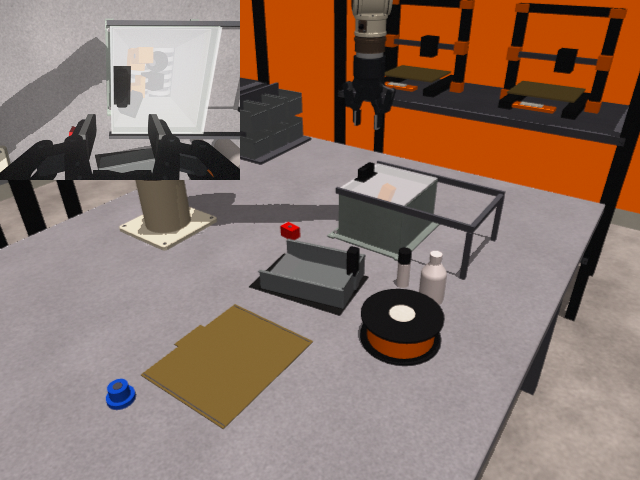

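The cover is shut with its grip at (368,172). The tray stands empty on its mat at (310,272), the prints are under the cover, and the bystanders have not moved. I hand in.

```bash
python3 -c "
from workcell import job; print(job.job_done())"
```

```text
the job is handed in; nothing more can be done
None
```

The job is handed in; no verdict came back. The final pictures show all six prints in the hopper, the cover shut, the empty tray back on its mat, and the spool, bottle and glue stick where they were.

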